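# Refit the zero knob, zero the empty weigh rail and hang the print baskets

## Robot

A 6-joint arm with a two-finger parallel gripper is mounted at the origin on the work surface. World frame = base frame: x ahead of the robot, y to its left, z up, the work surface at z = 0. Lengths are in m, angles in rad, forces in N, time in s.
With the tool pointing down it reaches from about 0.4 to 0.825 m from the base axis. Payload 7 kg.
Tool frame: the origin (TCP) lies at the very end of the fingers, on their centre line; the grasp point (between the pads) lies 19 mm behind it; z points along the fingers, y is the line along which they close (so a half turn about z gives the same grasp; the last joint's range is limited). The gripper opens to 88 mm and grips with 3 to 60 N. Pads are 19 mm wide; open, the fingers measure 130 mm over their backs; the gripper's body (78 mm by 193 mm) begins 47 mm behind the grasp point.
Start: joints at [1.468, 0.359, 0.012, 0, -1.224, -0.288], TCP at [0.257, 0.624, 0.2] pointing down, gripper open.
Joint ranges: [-3.07, 3.07], [-1.43, 2.12], [-1.02, 1.25], [-3.03, 1.67], [-3.05, -0], [-3.03, 3.03]. Speed limits (rad/s): [2.39, 2.39, 3.01, 3.14, 3.14, 3.14].

## Interface

Orientations are given as [roll, pitch, yaw] about the fixed x, y, z axes, in that order (R = Rz(yaw) Ry(pitch) Rx(roll)).
In Python, from station import * gives the robot as it stands.
- The arm moves only by the tool servo_tool, never from a script. Its argument "moves" is a list of rows, each an object of numbers: "jaw": the opening, from 0 (shut) to 1 (fully open); "dx", "dy", "dz": the shift along the world's x, y, z in m; "roll": the turn about the world's z in degrees. A call has exactly 10 rows; each row shifts and turns the commanded pose from where the row before left it; what a row does not reach is not made up. A row lasts 1/8 s, in which the tool goes at most 62.5 mm and 10.7 degrees, less where a joint would pass 70% of its speed; a pose out of reach is approached as far as the arm can. A call with a gripper value outside its range is refused whole. The fingers move at their own pace and stop on an object; "newtons" is the grip in N (left out, the last holds). Time passes only in rows, so rows that do not move let the fingers close, or fill a call up. It gives the time, the measured TCP pose, the force, the opening and the grip force at its end, in the units of the state.
- get_state(): the state, without advancing time (a new reading comes with each control period).
- grab_frame(name): name is "scene" or "top" or "wrist"; returns (picture, depth): 420x560x3 uint8, red, green, blue; 420x560 float32, m along the optical axis (not along the pixel's ray), 0 where there is no reading.
- calibration(name): a dict with "intrinsics" (3x3 intrinsics, pixels), "R" (3x3) and "t" (3): a world point X has camera coordinates R X + t. Camera axes: x right, y down, z forward; pixel columns grow to the right and rows downward; lengths in m; the calibration is good to about 2 mm. A picture is of the moment at which its call begins: read the wrist's pose just before it. calibration takes no time and is no camera call; for the wrist camera it gives the pose at the moment of the call.
- job_done(): hands the job in; it is judged then, once.
The state is a dict: "t": time; "q": joint angles; "qd": joint speeds; "joint_efforts": joint torques, N m; "eef_pos": TCP position; "ee_rot": TCP orientation; "force": force on the tool from outside, world axes, zero at the start; "moment": the same for the moment, N m; "width": finger opening in m; "gripper_force": force on a finger pad.
Only numpy, scipy, OpenCV 4.12 (cv2) and the standard library are available. Lean on these libraries where they do the work, as an engineer would, in place of code of your own. Each camera call takes 0.05 s, during which the arm holds its last target. There are 200 camera calls.

## Task

Fit the loose wing knob onto the square shaft of the weigh rail's dial, pushed fully home, stand the basket that was left on the rail on the bench, and with the rail empty turn the pointer to the zero mark with the knob. Then hang every print basket, that one too, by its handle on the rail, one to a hook with the handle on both prongs, and finish with the knob on its shaft, the pointer on zero, all baskets hanging still and the other things on the bench undisturbed.

Things in the scene. Friction and masses are not known exactly. Their poses are not given: they have to be found in the camera images.
- knob: loose black wing knob, upright: a square sleeve 49 x 49 mm, 27 mm high, with a square bore 19 mm wide (open below, 27 mm deep, sides parallel to the sleeve's), and on it a grip fin 64 mm long (x), 18 mm thick (y), 37 mm high; 64 mm high in all, about 0.12 kg. Origin: centre of the underside, z up. Fits its shaft in any of four quarter turns
- dial: fixed zero dial of the weigh rail: grey round base 130 mm across, white face 38 mm above the bench with black ticks every 30 degrees; the zero mark is the broad black bar at the rim (also running down the side) in the direction of the dial's +x. Origin: centre of the underside
- shaft (a point): foot of the square steel shaft in the dial's middle, 46 mm above the bench, on top of a steel hub 56 mm across on which the fitted knob rests. The shaft rises 24 mm from here: 16 mm square, its top 5 mm reduced to 12 mm. This frame turns with the pointer: x along the pointer, two of the shaft's sides parallel to x; z up
- pointer (a joint): angle of the dark pointer (50 mm long; turns with hub and shaft) from the zero mark, rad, positive anticlockwise from above, 0 = on zero, range -3 to 3. Starts well on the positive side: turn it clockwise. Dry friction, about 0.06 N m, holds it where it is left; hung baskets do not move it. The fitted knob has up to 0.21 rad of play either way on the shaft
- rail: fixed aluminium weigh rail on two posts with three double-pronged steel hooks that point to its -x, 145 mm apart along its y. The beam lies 65 to 95 mm behind the hooks (+x), 225 to 265 mm above the bench. Origin: on the bench under the middle hook
- hook0 (a point): right-hand hook (at -145 mm along the rail's y): midway between its two prongs, at the height where a hung bar rests (236 mm above the bench). Prongs 8 mm thick, 60 mm apart (along y); from a flat 30 mm long (x) they rise to tips 22 mm higher and 33 mm out at -x, and to the beam at +x. Axes as the rail's
- hook1 (a point): middle hook (at 0 mm along the rail's y): midway between its two prongs, at the height where a hung bar rests (236 mm above the bench). Prongs 8 mm thick, 60 mm apart (along y); from a flat 30 mm long (x) they rise to tips 22 mm higher and 33 mm out at -x, and to the beam at +x. Axes as the rail's
- hook2 (a point): left-hand hook (at 145 mm along the rail's y): midway between its two prongs, at the height where a hung bar rests (236 mm above the bench). Prongs 8 mm thick, 60 mm apart (along y); from a flat 30 mm long (x) they rise to tips 22 mm higher and 33 mm out at -x, and to the beam at +x. Axes as the rail's
- basket0: grey plastic basket of finished prints, 76 mm (x) x 116 mm (y), 45 mm high, with a rigid upright handle over its middle: two posts 8 mm wide at the y ends and a bar along y; 132 mm high in all (75 mm clear between rim and bar), about 0.25 kg. Origin: centre of the underside. Starts on the bench; may be absent
- basket1: grey plastic basket of finished prints, 76 mm (x) x 116 mm (y), 45 mm high, with a rigid upright handle over its middle: two posts 8 mm wide at the y ends and a bar along y; 132 mm high in all (75 mm clear between rim and bar), about 0.25 kg. Origin: centre of the underside. Starts on the bench; may be absent
- basket2: grey plastic basket of finished prints, 76 mm (x) x 116 mm (y), 45 mm high, with a rigid upright handle over its middle: two posts 8 mm wide at the y ends and a bar along y; 132 mm high in all (75 mm clear between rim and bar), about 0.25 kg. Origin: centre of the underside. Starts on the bench; may be absent
- basket3: grey plastic basket of finished prints, 76 mm (x) x 116 mm (y), 45 mm high, with a rigid upright handle over its middle: two posts 8 mm wide at the y ends and a bar along y; 132 mm high in all (75 mm clear between rim and bar), about 0.25 kg. Origin: centre of the underside. Left over from the last job: it starts hanging on the middle hook
- basket0_handle (a point): middle of that basket's handle bar, 126 mm above its underside; flat bar 20 mm wide (x), 12 mm high, 100 mm free between the posts along y; axes as the basket's. Hung, it is 6 mm above the hook point
- basket1_handle (a point): middle of that basket's handle bar, 126 mm above its underside; flat bar 20 mm wide (x), 12 mm high, 100 mm free between the posts along y; axes as the basket's. Hung, it is 6 mm above the hook point
- basket2_handle (a point): middle of that basket's handle bar, 126 mm above its underside; flat bar 20 mm wide (x), 12 mm high, 100 mm free between the posts along y; axes as the basket's. Hung, it is 6 mm above the hook point
- basket3_handle (a point): middle of that basket's handle bar, 126 mm above its underside; flat bar 20 mm wide (x), 12 mm high, 100 mm free between the posts along y; axes as the basket's. Hung, it is 6 mm above the hook point
- glue: white glue bottle, 44 mm across, 110 mm tall, standing (bystander, to be left alone)
- scraper: lying print scraper, 170 mm long (bystander, to be left alone)
- caliper: lying caliper, 170 mm long, at most 12 mm high (bystander, to be left alone)
- bracket: small printed angle bracket, 60 x 40 mm, 46 mm high (bystander, to be left alone)
- spool_a: filament spool lying flat, 170 mm across, 58 mm high (bystander, to be left alone)
- carton: cardboard carton 90 x 130 x 70 mm (bystander, to be left alone)
- driver: lying screwdriver, 130 mm long (bystander, to be left alone)
Mind the look-alikes: they are no part of the job. Leave any turquoise look-alike of the dial alone.

How it is judged:
On the way, in this order (a step that is already met when the one before it is completed fails the run):
1. the knob is fully home on the square shaft (horizontal distance between knob and shaft below 0.004 m and z of knob in the frame of shaft between -0.004 and 0.004 m and angle between knob's own z axis and vertical below 0.1 rad), for 0.2 s.
2. with the knob on its shaft and every basket standing on the bench, the pointer stands on zero (within 0.07 rad) (all of step 1 and value of joint pointer between -0.07 and 0.07 rad and height (world z) of each of basket0, basket1, basket2, basket3 below 0.01 m and angle between each of basket0, basket1, basket2, basket3's own z axis and vertical below 0.15 rad), for 0.3 s.
At the end, for the whole second after the job is handed in: knob upright on its shaft within 4 mm of home; pointer within 0.07 rad of zero; every basket present hangs still and upright (0.25 rad), its bar down on both prongs of a hook (mid-bar within 30 mm in x, 22 mm in y, -4 to 24 mm in height of the hook point) (all of step 1 and value of joint pointer between -0.07 and 0.07 rad and ((x of basket0_handle in the frame of hook0 between -0.03 and 0.03 m and y of basket0_handle in the frame of hook0 between -0.022 and 0.022 m and z of basket0_handle in the frame of hook0 between -0.004 and 0.024 m) or (x of basket0_handle in the frame of hook1 between -0.03 and 0.03 m and y of basket0_handle in the frame of hook1 between -0.022 and 0.022 m and z of basket0_handle in the frame of hook1 between -0.004 and 0.024 m) or (x of basket0_handle in the frame of hook2 between -0.03 and 0.03 m and y of basket0_handle in the frame of hook2 between -0.022 and 0.022 m and z of basket0_handle in the frame of hook2 between -0.004 and 0.024 m)) and angle between each of basket0, basket1, basket2, basket3's own z axis and vertical below 0.25 rad and linear speed of each of basket0, basket1, basket2, basket3 below 0.05 m/s and ((x of basket1_handle in the frame of hook0 between -0.03 and 0.03 m and y of basket1_handle in the frame of hook0 between -0.022 and 0.022 m and z of basket1_handle in the frame of hook0 between -0.004 and 0.024 m) or (x of basket1_handle in the frame of hook1 between -0.03 and 0.03 m and y of basket1_handle in the frame of hook1 between -0.022 and 0.022 m and z of basket1_handle in the frame of hook1 between -0.004 and 0.024 m) or (x of basket1_handle in the frame of hook2 between -0.03 and 0.03 m and y of basket1_handle in the frame of hook2 between -0.022 and 0.022 m and z of basket1_handle in the frame of hook2 between -0.004 and 0.024 m)) and ((x of basket2_handle in the frame of hook0 between -0.03 and 0.03 m and y of basket2_handle in the frame of hook0 between -0.022 and 0.022 m and z of basket2_handle in the frame of hook0 between -0.004 and 0.024 m) or (x of basket2_handle in the frame of hook1 between -0.03 and 0.03 m and y of basket2_handle in the frame of hook1 between -0.022 and 0.022 m and z of basket2_handle in the frame of hook1 between -0.004 and 0.024 m) or (x of basket2_handle in the frame of hook2 between -0.03 and 0.03 m and y of basket2_handle in the frame of hook2 between -0.022 and 0.022 m and z of basket2_handle in the frame of hook2 between -0.004 and 0.024 m)) and ((x of basket3_handle in the frame of hook0 between -0.03 and 0.03 m and y of basket3_handle in the frame of hook0 between -0.022 and 0.022 m and z of basket3_handle in the frame of hook0 between -0.004 and 0.024 m) or (x of basket3_handle in the frame of hook1 between -0.03 and 0.03 m and y of basket3_handle in the frame of hook1 between -0.022 and 0.022 m and z of basket3_handle in the frame of hook1 between -0.004 and 0.024 m) or (x of basket3_handle in the frame of hook2 between -0.03 and 0.03 m and y of basket3_handle in the frame of hook2 between -0.022 and 0.022 m and z of basket3_handle in the frame of hook2 between -0.004 and 0.024 m)) and velocity of joint pointer between -0.05 and 0.05 rad/s); the robot touches nothing.
It fails at once if a bystander is pushed more than 50 mm from its place (distance of any of glue, scraper, caliper, bracket, spool_a, carton, driver from where it was at the start of the episode above 0.05 m).
Of basket0, basket1, basket2 only 1 to 2 are there at a start; the rules pass over those that are not, and their reading is None.
At some moment in a run one of knob, basket0, basket1, basket2, basket3 may be knocked a few centimetres aside while the robot is not near it.
It also fails if it takes over 210 s, if anything falls off the work surface, if the arm or the gripper's body presses on something with over 40 N, if the wrist force passes 120 N, or if a joint passes its speed limit or range.

## Working session

There is one attempt and no reset: what is moved stays moved. The work goes in short steps, Python scripts to look and compute and a tool call to move; the robot and the scene stay as the last step left them, time stands still between calls to the robot, and variables do not carry over. Pictures are saved under pics/ and viewed, at most 14 in all, crops included, and the job is handed in when it is done.

Besides the shell and the picture viewer there is one more tool, called after "Call:" as name(argument=value, ...), one argument or row to a line, values as JSON. servo_tool: Moves the arm, as the interface text tells. Its arguments: {"type":"object","properties":{"moves":{"type":"array","items":{"type":"object","properties":{"jaw":{"type":"number"},"dx":{"type":"number"},"dy":{"type":"number"},"dz":{"type":"number"},"roll":{"type":"number"}}}},"newtons":{"type":"number"}},"required":["moves"]}

```bash
ls; mkdir -p pics; python3 - <<'E'
from station import *
import cv2,numpy as np
s=get_state();print({k:np.round(v,3).tolist() for k,v in s.items()})
for n in("scene","top","wrist"):
    p,d=grab_frame(n);c=calibration(n)
    cv2.imwrite(f"pics/{n}0.png",p[:,:,::-1]);np.savez(f"{n}0.npz",p=p,d=d,K=c["intrinsics"],R=c["R"],t=c["t"])
    print(n,np.round(c["intrinsics"],1).tolist(),np.round(-c["R"].T@c["t"],3),np.round(c["R"],2).tolist())
E
```

```text
pics
{'t': 0.0, 'q': [1.468, 0.359, 0.011, -0.0, -1.224, -0.288], 'qd': [-0.001, -0.001, -0.0, 0.001, -0.0, 0.0], 'joint_efforts': [0.001, -58.271, 29.305, 6.997, 0.007, -0.0], 'eef_pos': [0.257, 0.624, 0.199], 'ee_rot': [3.14, -0.0, -0.391], 'force': [0.51, 0.482, 0.403], 'moment': [0.026, 0.005, 0.002], 'gripper_force': 0.0, 'width': 0.088}
scene [[496.8, 0.0, 278.8], [0.0, 496.8, 206.5], [0.0, 0.0, 1.0]] [ 1.023 -0.764  1.139] [[0.8, 0.6, -0.02], [0.42, -0.58, -0.7], [-0.43, 0.55, -0.71]]
top [[422.0, 0.0, 279.5], [0.0, 422.0, 209.9], [0.0, 0.0, 1.0]] [0.275 0.014 1.571] [[-0.0, -1.0, 0.0], [-0.99, 0.0, -0.12], [0.12, -0.0, -0.99]]
wrist [[342.4, 0.0, 270.8], [0.0, 342.4, 209.4], [0.0, 0.0, 1.0]] [0.321 0.598 0.385] [[-0.38, -0.92, 0.0], [-0.89, 0.37, 0.26], [-0.24, 0.1, -0.97]]
```

View pics/top0.png

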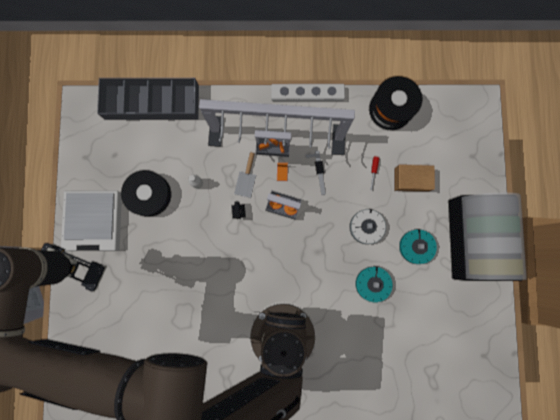

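View pics/scene0.png

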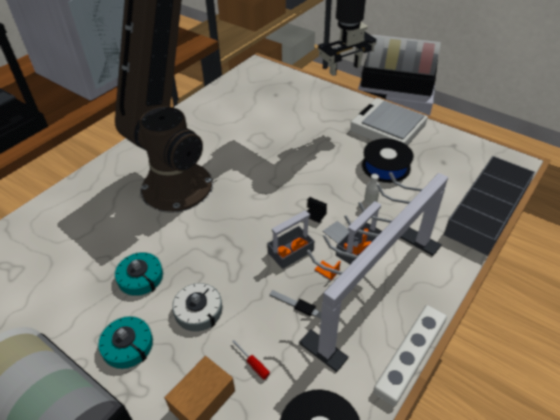

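Top view: the white dial is at px (369,226), the knob at (238,211), the bench basket at (284,205) and the hanging basket at (272,145). The rail beam runs from (200,105) to (352,115). The turquoise dials are look-alikes. In the scene view I see only one basket on the bench.

```bash
cat > h.py <<'E'
import numpy as np,cv2
def cloud(d,c):
    K,R,t=np.array(c["intrinsics"] if "intrinsics" in c else c["K"]),np.array(c["R"]),np.array(c["t"])
    v,u=np.mgrid[:d.shape[0],:d.shape[1]]
    X=np.stack([(u-K[0,2])/K[0,0]*d,(v-K[1,2])/K[1,1]*d,d],-1)
    W=(X-t)@R; W[d==0]=np.nan
    return W
def proj(P,c):
    K,R,t=np.array(c["intrinsics"] if "intrinsics" in c else c["K"]),np.array(c["R"]),np.array(c["t"])
    q=(R@np.array(P,float)+t); q=K@q; return q[:2]/q[2]
def ray(u,v,z,c):
    K,R,t=np.array(c["intrinsics"] if "intrinsics" in c else c["K"]),np.array(c["R"]),np.array(c["t"])
    o=-R.T@t; r=R.T@np.linalg.solve(K,[u,v,1.]); return o+r*(z-o[2])/r[2]
E
python3 - <<'E'
from h import *
a=np.load("top0.npz");W=cloud(a["d"],a);p=a["p"]
for n,(u0,u1,v0,v1),lo,hi in [("knob",(222,256,195,225),.035,.08),("beam",(198,358,90,130),.245,.29),("b_bar",(255,310,185,225),.115,.15),("hung_bar",(250,300,125,165),.235,.262),("dialface",(340,400,200,250),.03,.042),("hub",(340,400,200,250),.043,.09)]:
    w=W[v0:v1,u0:u1].reshape(-1,3);w=w[(w[:,2]>lo)&(w[:,2]<hi)]
    if len(w)>3:
        r=cv2.minAreaRect((w[:,:2]*1000).astype(np.float32));print(n,len(w),np.median(w,0).round(3),np.round(r[0]),np.round(r[1]),round(r[2],1),w[:,2].max().round(3))
    else: print(n,len(w))
# objects map
h=W[:,:,2];print("bench z",np.nanmedian(h[240:260,260:330]))
c=p[75:275,180:440];cv2.imwrite("pics/c1.png",cv2.resize(c,None,fx=3,fy=3,interpolation=3)[:,:,::-1])
s=np.load("scene0.npz")["p"][150:360,130:420];cv2.imwrite("pics/c2.png",cv2.resize(s,None,fx=2.75,fy=2.75,interpolation=3)[:,:,::-1])
E
```

```text
knob 102 [0.453 0.16  0.063] [455. 159.] [62. 21.] 4.6 0.073
beam 1817 [0.753 0.015 0.265] [738.  17.] [500.  71.] 85.7 0.274
b_bar 209 [ 0.478 -0.005  0.133] [477.  -5.] [116.  21.] 72.6 0.142
hung_bar 308 [0.676 0.028 0.248] [676.  30.] [113.  68.] 89.1 0.26
dialface 664 [ 0.395 -0.312  0.038] [ 396. -314.] [126. 128.] 45.4 0.042
hub 270 [ 0.395 -0.314  0.046] [ 401. -312.] [117. 115.] 63.1 0.075
bench z 0.0011420886659118197
```

View pics/c1.png

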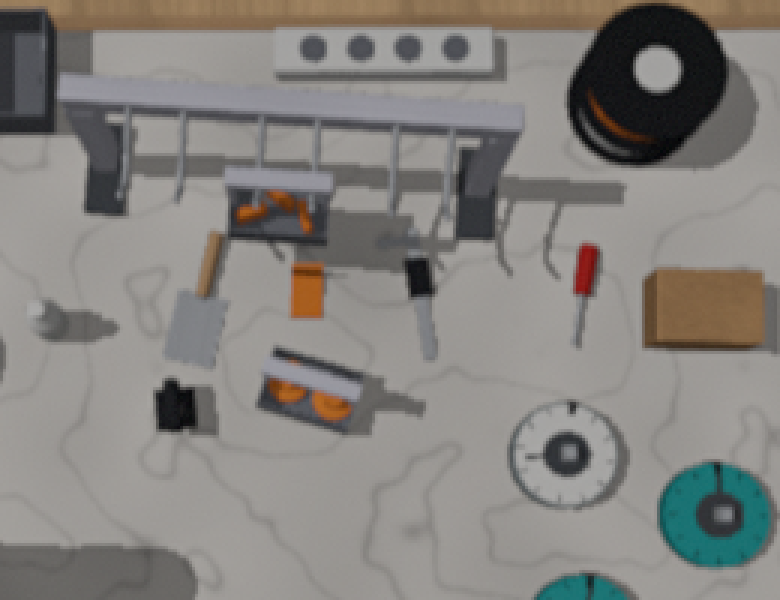

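View pics/c2.png

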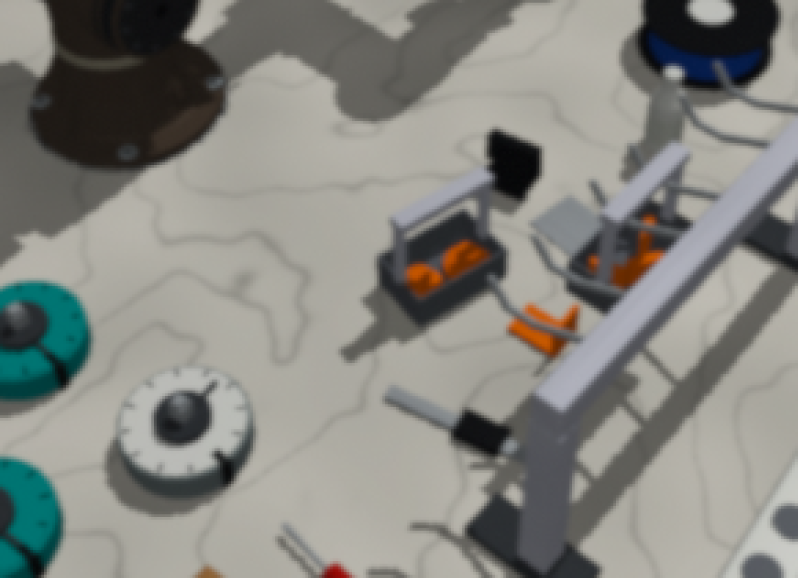

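Call:
servo_tool(
  moves=[
    {"dz": 0.06, "jaw": 0.5},
    {"dz": 0.06},
    {"dz": 0.06},
    {"dx": 0.03, "dy": -0.05, "roll": -9},
    {"dx": 0.03, "dy": -0.05, "roll": -9},
    {"dx": 0.03, "dy": -0.05, "roll": -9},
    {"dx": 0.03, "dy": -0.05, "roll": -9},
    {"dx": 0.03, "dy": -0.05, "roll": -9},
    {"dx": 0.03, "dy": -0.05, "roll": -9},
    {"dx": 0.03, "dy": -0.05, "roll": -9},
  ],
  newtons=25,
)

```text
$.moves[0]: bad value
```

Call:
servo_tool(
  moves=[
    {"dx": 0.03, "dy": -0.05, "roll": -8},
    {"dx": 0.03, "dy": -0.05},
    {"dx": 0.03, "dy": -0.05},
    {"dx": 0.03, "dy": -0.05},
    {"dx": 0.03, "dy": -0.04},
    {},
    {},
    {},
    {},
    {},
  ],
)

```text
$.moves[0]: bad value
```

```bash
cat > snap.py <<'E'
from station import *
import numpy as np,cv2,sys
def snap(n,name):
    s=get_state();c=calibration(n);p,d=grab_frame(n)
    cv2.imwrite(f"pics/{name}.png",p[:,:,::-1]);np.savez(f"{name}.npz",p=p,d=d,K=c["intrinsics"],R=c["R"],t=c["t"])
    return s,c,p,d
if __name__=="__main__":
    s=snap(sys.argv[1],sys.argv[2])[0]
    print(round(s["t"],2),np.round(s["eef_pos"],4),np.round(s["ee_rot"],4),np.round(s["force"],1),round(s["width"],4))
E
python3 snap.py wrist w1
```

```text
0.15 [0.257  0.6237 0.1994] [ 3.1403e+00 -1.0000e-04 -3.9090e-01] [-0.7  0.3  0.7] 0.0875
```

View pics/w1.png

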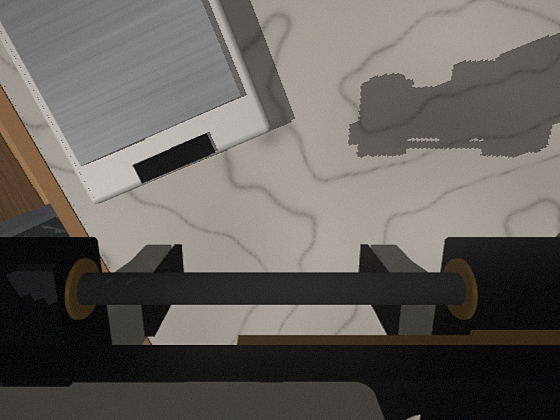

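The arm had not moved because the rows were refused: every field must be given. The picture only shows the fingers at (150,290) and (395,290) over empty bench.

Call:
servo_tool(
  moves=[
    {"dx": 0, "dy": 0, "dz": 0.06, "roll": 0, "jaw": 0.5},
    {"dx": 0, "dy": 0, "dz": 0.06, "roll": 0, "jaw": 0.5},
    {"dx": 0, "dy": 0, "dz": 0.06, "roll": 0, "jaw": 0.5},
    {"dx": 0.03, "dy": -0.05, "dz": 0, "roll": -9, "jaw": 0.5},
    {"dx": 0.03, "dy": -0.05, "dz": 0, "roll": -9, "jaw": 0.5},
    {"dx": 0.03, "dy": -0.05, "dz": 0, "roll": -9, "jaw": 0.5},
    {"dx": 0.03, "dy": -0.05, "dz": 0, "roll": -9, "jaw": 0.5},
    {"dx": 0.03, "dy": -0.05, "dz": 0, "roll": -9, "jaw": 0.5},
    {"dx": 0.03, "dy": -0.05, "dz": 0, "roll": -9, "jaw": 0.5},
    {"dx": 0.03, "dy": -0.05, "dz": 0, "roll": -9, "jaw": 0.5},
  ],
  newtons=25,
)

```text
t: 1.45
eef_pos: [0.4676, 0.2723, 0.3803]
ee_rot: [-3.141, 0.0, -1.495]
force: [1.2, 0.5, -0.6]
width: 0.0436
gripper_force: 0.0
```

Call:
servo_tool(
  moves=[
    {"dx": 0.03, "dy": -0.05, "dz": 0, "roll": -8, "jaw": 0.5},
    {"dx": 0.03, "dy": -0.05, "dz": 0, "roll": 0, "jaw": 0.5},
    {"dx": 0.03, "dy": -0.05, "dz": 0, "roll": 0, "jaw": 0.5},
    {"dx": 0.03, "dy": -0.05, "dz": 0, "roll": 0, "jaw": 0.5},
    {"dx": 0.03, "dy": -0.04, "dz": 0, "roll": 0, "jaw": 0.5},
    {"dx": 0, "dy": 0, "dz": 0, "roll": 0, "jaw": 0.5},
    {"dx": 0, "dy": 0, "dz": 0, "roll": 0, "jaw": 0.5},
    {"dx": 0, "dy": 0, "dz": 0, "roll": 0, "jaw": 0.5},
    {"dx": 0, "dy": 0, "dz": 0, "roll": 0, "jaw": 0.5},
    {"dx": 0, "dy": 0, "dz": 0, "roll": 0, "jaw": 0.5},
  ],
)

```text
t: 2.7
eef_pos: [0.6169, 0.0347, 0.3805]
ee_rot: [-3.141, 0.0, -1.629]
force: [0.5, -0.3, 0.2]
width: 0.0444
gripper_force: 0.0
```

```bash
python3 snap.py wrist w2; python3 snap.py top t2
```

```text
2.7 [0.6169 0.0347 0.3805] [-3.1411e+00  3.0000e-04 -1.6289e+00] [ 0.5 -0.3  0.2] 0.0444
2.75 [0.6169 0.0346 0.3805] [-3.1412e+00  2.0000e-04 -1.6290e+00] [-0.5  0.2  0.5] 0.0439
```

View pics/w2.png

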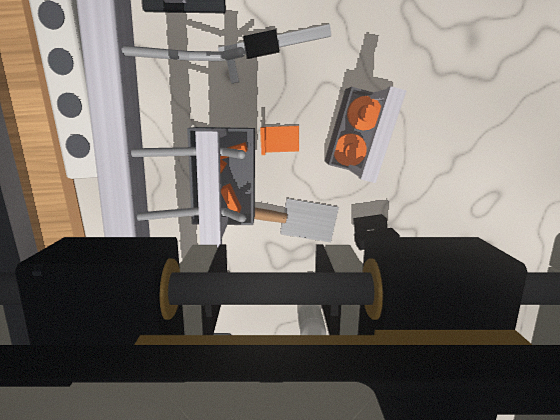

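Wrist view: the hung bar is at px (207,130–240) with prongs at rows 152 and 213. The bench basket is near (365,130), the knob near (372,225) behind the gripper, and the scraper, bracket and caliper are visible.

```bash
python3 - <<'E'
from h import *
def rects(f,specs):
    a=np.load(f);W=cloud(a["d"],a)
    for n,xl,yl,zl,k in specs:
        m=((W[...,0]>xl[0])&(W[...,0]<xl[1])&(W[...,1]>yl[0])&(W[...,1]<yl[1])&(W[...,2]>zl[0])&(W[...,2]<zl[1])).astype(np.uint8)
        if k: m=cv2.morphologyEx(m,cv2.MORPH_OPEN,np.ones((k,k),np.uint8))
        w=W[m>0]
        if len(w)<10: print(f,n,len(w));continue
        r=cv2.minAreaRect((w[:,:2]*1000).astype(np.float32));print(f,n,len(w),"z",w[:,2].mean().round(4),np.round(r[0],1),np.round(r[1],1),round(r[2],1))
rects("w2.npz",[("hungbar",(.6,.72),(-.1,.15),(.243,.254),11),("beam",(.7,.82),(-.3,.3),(.258,.272),9),("b0bar",(.4,.56),(-.12,.1),(.125,.14),9),("b0rim",(.4,.56),(-.12,.1),(.035,.055),0),("knob",(.4,.56),(.1,.22),(.058,.07),0)])
rects("t2.npz",[("beam",(.7,.82),(-.3,.3),(.258,.272),3),("b0bar",(.4,.56),(-.12,.1),(.125,.14),3),("knob",(.4,.56),(.1,.22),(.058,.07),0),("dial",(.3,.5),(-.42,-.2),(.034,.041),0),("hung",(.6,.72),(-.1,.15),(.243,.254),3)])
E
```

```text
w2.npz hungbar 2308 z 0.2486 [675.7  29. ] [109.5  20.4] 85.9
w2.npz beam 8588 z 0.2652 [751.9 -33.6] [198.2  30.5] 85.8
w2.npz b0bar 1588 z 0.1327 [475.6  -4.9] [113.6  20.7] 72.7
w2.npz b0rim 485 z 0.0434 [489.8  -8.3] [116.   47.5] 72.7
w2.npz knob 134 z 0.063 [455.2 161.2] [64.3 17.1] 8.2
t2.npz beam 572 z 0.2659 [ 746. -128.] [210.6  31.8] 85.8
t2.npz b0bar 180 z 0.1328 [478.3  -3.2] [108.8  20.9] 72.5
t2.npz knob 34 z 0.0647 [456.2 160.5] [58.4 18. ] 4.8
t2.npz dial 522 z 0.0378 [ 396.6 -314.6] [125.4 126.2] 43.5
t2.npz hung 63 z 0.2484 [676.5  30. ] [114.6  20.7] 85.7
```

Call:
servo_tool(
  moves=[
    {"dx": 0.03, "dy": -0.003, "dz": 0, "roll": -0.8, "jaw": 0.5},
    {"dx": 0.029, "dy": -0.002, "dz": 0, "roll": 0, "jaw": 0.5},
    {"dx": 0, "dy": 0, "dz": -0.04, "roll": 0, "jaw": 0.5},
    {"dx": 0, "dy": 0, "dz": -0.04, "roll": 0, "jaw": 0.5},
    {"dx": 0, "dy": 0, "dz": -0.04, "roll": 0, "jaw": 0.5},
    {"dx": 0, "dy": 0, "dz": -0.025, "roll": 0, "jaw": 0.5},
    {"dx": 0, "dy": 0, "dz": -0.01, "roll": 0, "jaw": 0.5},
    {"dx": 0, "dy": 0, "dz": 0, "roll": 0, "jaw": 0.5},
    {"dx": 0, "dy": 0, "dz": 0, "roll": 0, "jaw": 0.1},
    {"dx": 0, "dy": 0, "dz": 0, "roll": 0, "jaw": 0.1},
  ],
  newtons=30,
)

```text
t: 4.05
eef_pos: [0.6767, 0.0292, 0.2265]
ee_rot: [-3.14, 0.001, -1.644]
force: [0.6, 0.6, -0.0]
width: 0.0295
gripper_force: 0.0
```

Call:
servo_tool(
  moves=[
    {"dx": 0, "dy": 0, "dz": 0, "roll": 0, "jaw": 0.1},
    {"dx": 0, "dy": 0, "dz": 0, "roll": 0, "jaw": 0.1},
    {"dx": 0, "dy": 0, "dz": 0.02, "roll": 0, "jaw": 0.1},
    {"dx": 0, "dy": 0, "dz": 0.02, "roll": 0, "jaw": 0.1},
    {"dx": -0.015, "dy": 0, "dz": 0.005, "roll": 0, "jaw": 0.1},
    {"dx": -0.03, "dy": 0.002, "dz": 0, "roll": 0, "jaw": 0.1},
    {"dx": -0.03, "dy": 0.002, "dz": 0, "roll": 0, "jaw": 0.1},
    {"dx": -0.03, "dy": 0.002, "dz": 0.01, "roll": 0, "jaw": 0.1},
    {"dx": -0.01, "dy": 0, "dz": 0.03, "roll": 0, "jaw": 0.1},
    {"dx": 0, "dy": 0, "dz": 0, "roll": 0, "jaw": 0.1},
  ],
)

```text
t: 5.3
eef_pos: [0.5607, 0.0352, 0.3128]
ee_rot: [-3.137, 0.002, -1.643]
force: [0.2, -0.0, -0.1]
width: 0.0089
gripper_force: 0.0
```

```bash
python3 snap.py wrist w3; python3 snap.py top t3;python3 snap.py scene s3; python3 - <<'E'
import cv2,numpy as np
a=cv2.imread("pics/w3.png");b=cv2.imread("pics/t3.png")[75:275,180:440]
s=cv2.imread("pics/s3.png")[150:360,130:420]
o=np.zeros((600,800,3),np.uint8);o[:300,:400]=cv2.resize(a,(400,300));o[:300,400:790]=cv2.resize(b,(390,300));o[300:590,:400]=cv2.resize(s,(400,290))
cv2.imwrite("pics/m3.png",o)
E
```

```text
5.3 [0.5607 0.0352 0.3128] [-3.1372e+00  1.8000e-03 -1.6433e+00] [ 0.2 -0.  -0.1] 0.0089
5.35 [0.5604 0.0352 0.3111] [-3.1395e+00  1.4000e-03 -1.6436e+00] [ 0.5 -0.4 -0.7] 0.0084
5.4 [0.5603 0.0352 0.31  ] [-3.1413e+00  7.0000e-04 -1.6438e+00] [ 0.4 -0.1  0.3] 0.0091
```

View pics/m3.png

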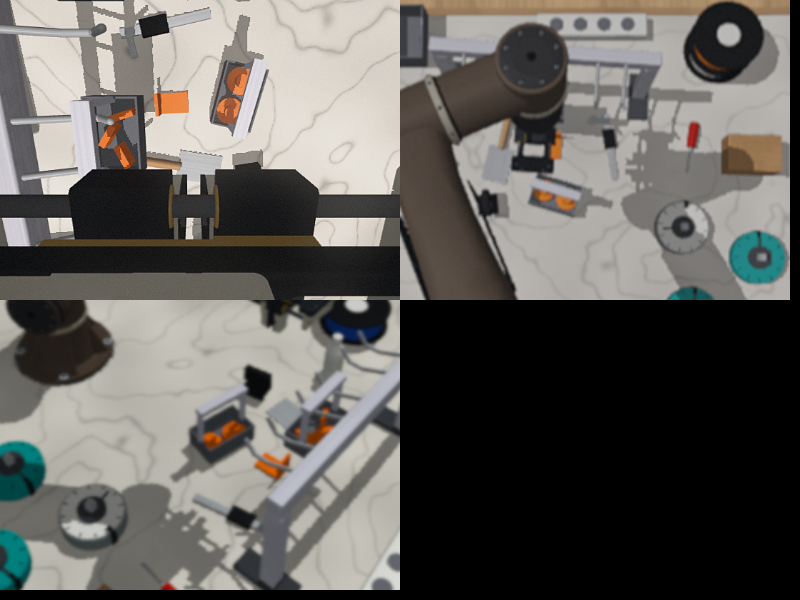

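The grasp missed: width is 8.9 mm with nothing held, and the basket still hangs at px (85,135) of the wrist panel. I'll re-measure it.

```bash
cat >> h.py <<'E'
def rects(f,specs):
    a=np.load(f);W=cloud(a["d"],a)
    for n,xl,yl,zl,k in specs:
        m=((W[...,0]>xl[0])&(W[...,0]<xl[1])&(W[...,1]>yl[0])&(W[...,1]<yl[1])&(W[...,2]>zl[0])&(W[...,2]<zl[1])).astype(np.uint8)
        if k: m=cv2.morphologyEx(m,cv2.MORPH_OPEN,np.ones((k,k),np.uint8))
        w=W[m>0]
        if len(w)<10: print(f,n,len(w));continue
        r=cv2.minAreaRect((w[:,:2]*1000).astype(np.float32));print(f,n,len(w),"z",w[:,2].mean().round(4),np.round(r[0],1),np.round(r[1],1),round(r[2],1))
E
python3 - <<'E'
from h import *
rects("w3.npz",[("hungbar",(.6,.73),(-.1,.15),(.23,.256),11),("beam",(.7,.82),(-.3,.3),(.258,.272),9)])
E
```

```text
w3.npz hungbar 4779 z 0.2461 [696.3 -20.6] [152.3  77.1] 85.6
w3.npz beam 4029 z 0.2643 [753.6  42.7] [171.3  25.4] 85.1
```

```bash
python3 - <<'E'
from h import *
rects("w3.npz",[("hungbar",(.64,.72),(-.04,.1),(.23,.256),21),("hungbar",(.64,.72),(-.04,.1),(.241,.256),21)])
a=np.load("w3.npz");W=cloud(a["d"],a)
for v in (150,165,190,215):print(v,[(u,W[v,u].round(3).tolist()) for u in range(96,150,6)])
E
```

```text
w3.npz hungbar 1827 z 0.2486 [678.   12.6] [77.3 27.2] 85.6
w3.npz hungbar 1797 z 0.2486 [674.4  10.5] [72.5 20.3] 86.1
150 [(96, [0.811, -0.006, 0.0]), (102, [0.679, -0.02, 0.249]), (108, [0.674, -0.019, 0.25]), (114, [0.67, -0.019, 0.248]), (120, [0.666, -0.019, 0.249]), (126, [0.662, -0.018, 0.247]), (132, [0.708, -0.01, 0.125]), (138, [0.703, -0.01, 0.12]), (144, [0.697, -0.009, 0.12])]
165 [(96, [0.691, -0.008, 0.237]), (102, [0.681, -0.009, 0.248]), (108, [0.676, -0.009, 0.249]), (114, [0.672, -0.008, 0.248]), (120, [0.667, -0.008, 0.249]), (126, [0.664, -0.008, 0.248]), (132, [0.663, -0.006, 0.238]), (138, [0.658, -0.006, 0.241]), (144, [nan, nan, nan])]
190 [(96, [0.822, 0.052, 0.001]), (102, [0.813, 0.052, 0.002]), (108, [0.68, 0.01, 0.249]), (114, [0.675, 0.01, 0.249]), (120, [nan, nan, nan]), (126, [0.666, 0.011, 0.249]), (132, [0.664, 0.012, 0.245]), (138, [0.711, 0.035, 0.12]), (144, [0.693, 0.03, 0.149])]
215 [(96, [0.83, 0.09, 0.002]), (102, [0.822, 0.091, 0.0]), (108, [0.684, 0.029, 0.248]), (114, [0.679, 0.029, 0.248]), (120, [0.675, 0.029, 0.249]), (126, [0.67, 0.03, 0.249]), (132, [0.665, 0.03, 0.249]), (138, [0.666, 0.033, 0.237]), (144, [0.71, 0.065, 0.119])]
```

The bar is where I measured it (x 0.675 at y 0.029), so the lift simply started before the grip had built up. I'll retry with time to close.

Call:
servo_tool(
  moves=[
    {"dx": 0, "dy": 0, "dz": 0, "roll": 0, "jaw": 0.5},
    {"dx": 0, "dy": 0, "dz": 0, "roll": 0, "jaw": 0.5},
    {"dx": 0.04, "dy": -0.003, "dz": 0, "roll": 0, "jaw": 0.5},
    {"dx": 0.04, "dy": -0.003, "dz": 0, "roll": 0, "jaw": 0.5},
    {"dx": 0.035, "dy": -0.001, "dz": 0, "roll": 0, "jaw": 0.5},
    {"dx": 0, "dy": 0, "dz": 0, "roll": 0, "jaw": 0.5},
    {"dx": 0, "dy": 0, "dz": -0.03, "roll": 0, "jaw": 0.5},
    {"dx": 0, "dy": 0, "dz": -0.03, "roll": 0, "jaw": 0.5},
    {"dx": 0, "dy": 0, "dz": -0.028, "roll": 0, "jaw": 0.5},
    {"dx": 0, "dy": 0, "dz": 0, "roll": 0, "jaw": 0.5},
  ],
  newtons=40,
)

```text
t: 6.7
eef_pos: [0.6743, 0.0278, 0.2198]
ee_rot: [3.137, -0.001, -1.644]
force: [-0.2, -0.3, 0.9]
width: 0.044
gripper_force: 0.0
```

Call:
servo_tool(
  moves=[
    {"dx": 0, "dy": 0, "dz": 0, "roll": 0, "jaw": 0},
    {"dx": 0, "dy": 0, "dz": 0, "roll": 0, "jaw": 0},
    {"dx": 0, "dy": 0, "dz": 0, "roll": 0, "jaw": 0},
    {"dx": 0, "dy": 0, "dz": 0, "roll": 0, "jaw": 0},
    {"dx": 0, "dy": 0, "dz": 0, "roll": 0, "jaw": 0},
    {"dx": 0, "dy": 0, "dz": 0, "roll": 0, "jaw": 0},
    {"dx": 0, "dy": 0, "dz": 0, "roll": 0, "jaw": 0},
    {"dx": 0, "dy": 0, "dz": 0, "roll": 0, "jaw": 0},
    {"dx": 0, "dy": 0, "dz": 0, "roll": 0, "jaw": 0},
    {"dx": 0, "dy": 0, "dz": 0, "roll": 0, "jaw": 0},
  ],
  newtons=40,
)

```text
t: 7.95
eef_pos: [0.6761, 0.0281, 0.2221]
ee_rot: [3.141, -0.0, -1.644]
force: [0.0, 0.3, 0.2]
width: 0.0001
gripper_force: 0.0
```

```bash
python3 snap.py wrist w4; python3 snap.py scene s4; python3 - <<'E'
import cv2,numpy as np
a=cv2.imread("pics/w4.png");s=cv2.imread("pics/s4.png")[140:320,270:470]
o=np.zeros((560,800,3),np.uint8);o[:300,:400]=cv2.resize(a,(400,300));o[:360,400:]=cv2.resize(s,(400,360))
cv2.imwrite("pics/m4.png",o)
from h import *
rects("w4.npz",[("bar",(.62,.72),(-.06,.12),(.24,.256),9)])
rects("s4.npz",[("bar",(.62,.72),(-.06,.12),(.24,.256),0)])
E
```

```text
7.95 [0.6761 0.0281 0.2221] [ 3.1415 -0.     -1.644 ] [0.  0.3 0.2] 0.0001
8.0 [0.6761 0.0281 0.2222] [-3.1416  0.     -1.644 ] [0.4 0.8 0.5] 0.0005
w4.npz bar 4766 z 0.2483 [681.5  -9.9] [47.3 66.6] 54.3
s4.npz bar 242 z 0.2464 [693.6  17.5] [112.9  76.4] 62.1
```

View pics/m4.png

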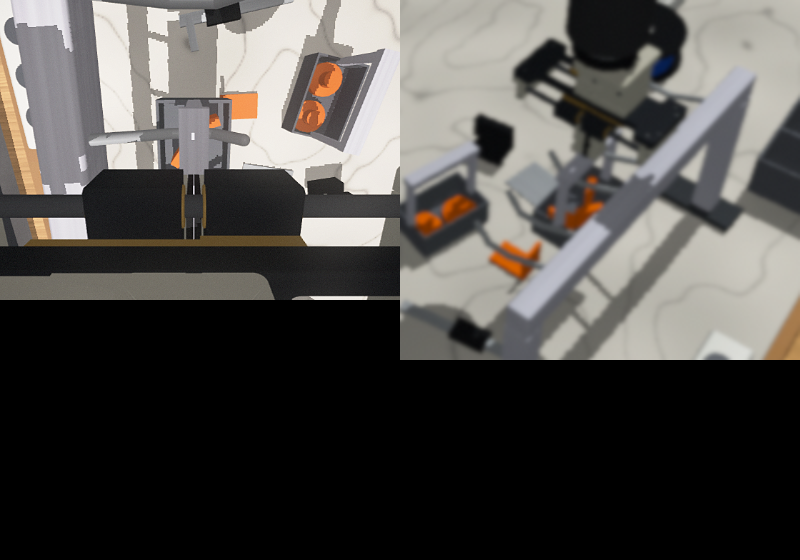

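```bash
python3 - <<'E'
from h import *
a=np.load("w4.npz");W=cloud(a["d"],a)
for v in range(130,300,10):print(v,[W[v,u].round(3).tolist() for u in (255,270,285)])
E
```

```text
130 [[0.69, -0.028, -0.0], [0.672, -0.027, 0.0], [0.655, -0.025, 0.001]]
140 [[0.683, -0.026, 0.162], [0.672, -0.026, 0.168], [0.662, -0.025, 0.16]]
150 [[0.679, -0.026, 0.242], [0.672, -0.026, 0.242], [0.665, -0.025, 0.241]]
160 [[0.679, -0.022, 0.249], [0.672, -0.022, 0.25], [0.666, -0.021, 0.249]]
170 [[0.68, -0.018, 0.249], [0.673, -0.017, 0.249], [0.666, -0.017, 0.249]]
180 [[0.68, -0.013, 0.249], [0.673, -0.012, 0.248], [0.666, -0.012, 0.249]]
190 [[0.681, -0.008, 0.249], [0.673, -0.008, 0.249], [0.666, -0.007, 0.249]]
200 [[0.681, -0.003, 0.249], [0.674, -0.003, 0.248], [0.667, -0.002, 0.249]]
210 [[0.681, 0.001, 0.249], [0.674, 0.002, 0.248], [0.667, 0.002, 0.251]]
220 [[0.682, 0.007, 0.249], [0.675, 0.007, 0.249], [0.667, 0.008, 0.249]]
230 [[0.682, 0.011, 0.249], [0.675, 0.012, 0.249], [0.668, 0.013, 0.248]]
240 [[0.677, -0.01, 0.322], [0.675, 0.017, 0.25], [0.668, 0.017, 0.25]]
250 [[0.677, -0.008, 0.326], [0.676, 0.023, 0.248], [0.669, -0.005, 0.319]]
260 [[0.677, -0.007, 0.33], [0.676, 0.028, 0.248], [0.67, -0.006, 0.329]]
270 [[0.677, -0.006, 0.332], [0.677, 0.033, 0.249], [0.67, -0.006, 0.333]]
280 [[0.677, -0.005, 0.335], [0.674, -0.003, 0.332], [0.67, -0.004, 0.335]]
290 [[0.677, -0.002, 0.336], [0.674, -0.001, 0.333], [0.67, -0.002, 0.335]]
```

```bash
python3 - <<'E'
from h import *
for f,T in(("w4",(.6761,.0281,.2221)),("w2",(.6169,.0347,.3805)),("w1",(.257,.6237,.1994))):
    a=np.load(f+".npz");T=np.array(T);print(f,[(dz,proj(T+[0,0,dz],a).round().tolist()) for dz in(0,.019,.04,.066,.1)],np.round(-a["R"].T@a["t"]-T,3))
    W=cloud(a["d"],a)
    print([(v,np.nanmin(a["d"][v,100:460][a["d"][v,100:460]>0]).round(3)) for v in range(230,420,20)])
a=np.load("w2.npz");W=cloud(a["d"],a)
for v in (250,270,290,310,330):print(v,[(u,(W[v,u]-[.6169,.0347,.3805]).round(3).tolist()) for u in (160,190,200,220,340,350)])
im=cv2.imread("pics/w4.png")[130:330,170:370];cv2.imwrite("pics/z4.png",cv2.resize(im,None,fx=3,fy=3,interpolation=3))
E
```

```text
w4 [(0, [270.0, 242.0]), (0.019, [270.0, 254.0]), (0.04, [270.0, 272.0]), (0.066, [270.0, 301.0]), (0.1, [270.0, 361.0])] [-0.005 -0.069  0.185]
[(230, np.float32(0.148)), (250, np.float32(0.081)), (270, np.float32(0.073)), (290, np.float32(0.074)), (310, np.float32(0.076)), (330, np.float32(0.076)), (350, np.float32(0.065)), (370, np.float32(0.06)), (390, np.float32(0.055)), (410, np.float32(0.051))]
w2 [(0, [270.0, 242.0]), (0.019, [270.0, 254.0]), (0.04, [270.0, 272.0]), (0.066, [270.0, 301.0]), (0.1, [270.0, 361.0])] [-0.004 -0.069  0.185]
[(230, np.float32(0.314)), (250, np.float32(0.081)), (270, np.float32(0.074)), (290, np.float32(0.073)), (310, np.float32(0.075)), (330, np.float32(0.077)), (350, np.float32(0.065)), (370, np.float32(0.06)), (390, np.float32(0.055)), (410, np.float32(0.051))]
w1 [(0, [272.0, 242.0]), (0.019, [272.0, 254.0]), (0.04, [272.0, 272.0]), (0.066, [272.0, 301.0]), (0.1, [273.0, 362.0])] [ 0.064 -0.026  0.185]
[(230, np.float32(0.402)), (250, np.float32(0.087)), (270, np.float32(0.085)), (290, np.float32(0.081)), (310, np.float32(0.085)), (330, np.float
[... 367 characters left out ...]
6]), (200, [0.027, -0.012, 0.06]), (220, [0.021, -0.006, 0.048]), (340, [-0.029, -0.008, 0.059]), (350, [-0.033, -0.008, 0.059])]
290 [(160, [0.023, -0.032, 0.114]), (190, [0.017, -0.03, 0.11]), (200, [0.015, -0.029, 0.109]), (220, [0.01, -0.029, 0.111]), (340, [-0.019, -0.028, 0.111]), (350, [-0.021, -0.027, 0.11])]
310 [(160, [0.024, -0.027, 0.114]), (190, [0.025, -0.011, 0.088]), (200, [0.025, -0.003, 0.074]), (220, [0.11, 0.271, -0.381]), (340, [-0.026, 0.002, 0.072]), (350, [-0.026, -0.008, 0.087])]
330 [(160, [0.024, -0.023, 0.116]), (190, [0.025, -0.005, 0.089]), (200, [0.025, 0.004, 0.077]), (220, [0.113, 0.312, -0.379]), (340, [-0.026, 0.008, 0.075]), (350, [-0.026, -0.001, 0.088])]
```

View pics/z4.png

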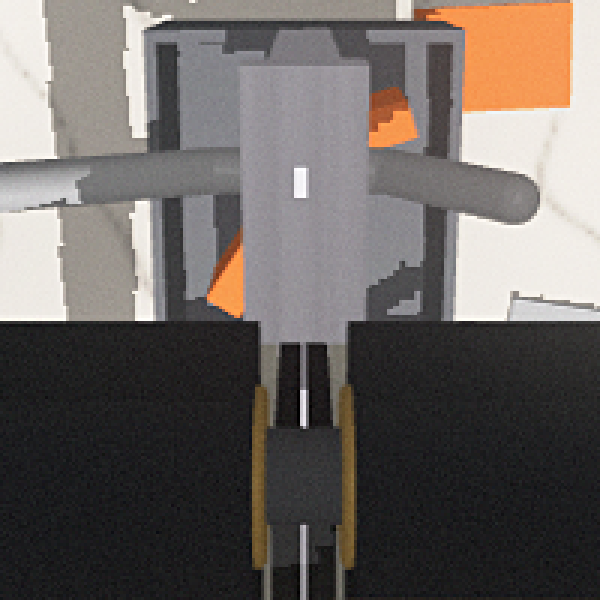

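Close crop: the fingers are shut above the bar, whose top runs under them at cols 240–370. So the fingertips must end higher than the reported TCP. I'll measure the fingertip height.

```bash
python3 - <<'E'
from h import *
for f,T in(("w1",(.257,.6237,.1994)),("w2",(.6169,.0347,.3805)),("w3",(.5607,.0352,.3125))):
    a=np.load(f+".npz");W=cloud(a["d"],a)-np.array(T)
    r=np.hypot(W[...,0],W[...,1]);m=(r<.075)&(W[...,2]>-.03)
    z=W[...,2][m];print(f,np.percentile(z,[0,.5,1,2,5,10]).round(3))
    ys,xs=np.where(m&(W[...,2]<.045));print(f,len(ys),ys.min() if len(ys) else 0, W[m&(W[...,2]<.045)].mean(0).round(3) if len(ys) else 0)
    v=244
    for v in (240,244,246,248):print(v,[(u,a["d"][v,u].round(3)) for u in range(140,420,20)])
# scene view of gripper in s4 and top in t3
a=np.load("s4.npz");W=cloud(a["d"],a);m=(np.hypot(W[...,0]-.676,W[...,1]-.028)<.06)&(W[...,2]>.2)
p=a["p"];dark=p.sum(-1)<150
z=W[...,2][m&dark];print("s4 dark near tcp z:",np.percentile(z,[0,1,5,10,50]).round(3),m.sum())
a=np.load("w1.npz");
cv2.imwrite("pics/zz.png",cv2.resize(a["p"][225:350,90:460][:,:,::-1],None,fx=2.1,fy=2.1))
E
```

```text
w1 [0.026 0.035 0.04  0.049 0.077 0.102]
w1 1289 244 [ 0.007 -0.003  0.037]
240 [(140, np.float32(0.406)), (160, np.float32(0.407)), (180, np.float32(0.407)), (200, np.float32(0.407)), (220, np.float32(0.407)), (240, np.float32(0.408)), (260, np.float32(0.408)), (280, np.float32(0.409)), (300, np.float32(0.407)), (320, np.float32(0.407)), (340, np.float32(0.407)), (360, np.float32(0.407)), (380, np.float32(0.407)), (400, np.float32(0.407))]
244 [(140, np.float32(0.409)), (160, np.float32(0.407)), (180, np.float32(0.169)), (200, np.float32(0.408)), (220, np.float32(0.406)), (240, np.float32(0.409)), (260, np.float32(0.408)), (280, np.float32(0.408)), (300, np.float32(0.409)), (320, np.float32(0.409)), (340, np.float32(0.409)), (360, np.float32(0.168)), (380, np.float32(0.409)), (400, np.float32(0.409))]
246 [(140, np.float32(0.408)), (160, np.float32(0.161)), (180, np.float32(0.167)), (200, np.float32(0.409)), (220, np.float32(0.407)), (240, np.float32(0.409)), (260, np.float32(0.41)), (280, np.float32(0.411)), (300, np.float32(0.41)), (320, np.float32(0.41)), (340, np.float32(0.409))
[... 2883 characters left out ...]
oat32(0.086)), (220, np.float32(0.085)), (240, np.float32(0.092)), (260, np.float32(0.167)), (280, np.float32(0.166)), (300, np.float32(0.161)), (320, np.float32(0.087)), (340, np.float32(0.085)), (360, np.float32(0.086)), (380, np.float32(0.086)), (400, np.float32(0.086))]
248 [(140, np.float32(0.086)), (160, np.float32(0.084)), (180, np.float32(0.084)), (200, np.float32(0.084)), (220, np.float32(0.083)), (240, np.float32(0.091)), (260, np.float32(0.164)), (280, np.float32(0.163)), (300, np.float32(0.158)), (320, np.float32(0.085)), (340, np.float32(0.083)), (360, np.float32(0.085)), (380, np.float32(0.085)), (400, np.float32(0.084))]
s4 dark near tcp z: [0.251 0.324 0.338 0.419 0.6  ] 8293
```

The fingertips end about 27 mm above the reported TCP, in both the wrist and scene depth. So true tip z is reported z plus 0.027. I'll open, go 26 mm deeper and grip.

Call:
servo_tool(
  moves=[
    {"dx": 0, "dy": 0, "dz": 0.02, "roll": 0, "jaw": 0.5},
    {"dx": 0, "dy": 0, "dz": 0, "roll": 0, "jaw": 0.5},
    {"dx": 0, "dy": 0, "dz": 0, "roll": 0, "jaw": 0.5},
    {"dx": 0, "dy": 0, "dz": 0, "roll": 0, "jaw": 0.5},
    {"dx": 0, "dy": 0, "dz": 0, "roll": 0, "jaw": 0.5},
    {"dx": 0, "dy": 0, "dz": 0, "roll": 0, "jaw": 0.5},
    {"dx": 0, "dy": 0, "dz": 0, "roll": 0, "jaw": 0.5},
    {"dx": 0, "dy": 0, "dz": -0.015, "roll": 0, "jaw": 0.5},
    {"dx": 0, "dy": 0, "dz": -0.015, "roll": 0, "jaw": 0.5},
    {"dx": 0, "dy": 0, "dz": -0.015, "roll": 0, "jaw": 0.5},
  ],
  newtons=30,
)

```text
t: 9.3
eef_pos: [0.6756, 0.028, 0.1953]
ee_rot: [3.14, -0.0, -1.644]
force: [-0.3, 0.5, -0.6]
width: 0.044
gripper_force: 0.0
```

Call:
servo_tool(
  moves=[
    {"dx": 0, "dy": 0, "dz": 0, "roll": 0, "jaw": 0.5},
    {"dx": 0, "dy": 0, "dz": 0, "roll": 0, "jaw": 0},
    {"dx": 0, "dy": 0, "dz": 0, "roll": 0, "jaw": 0},
    {"dx": 0, "dy": 0, "dz": 0, "roll": 0, "jaw": 0},
    {"dx": 0, "dy": 0, "dz": 0, "roll": 0, "jaw": 0},
    {"dx": 0, "dy": 0, "dz": 0, "roll": 0, "jaw": 0},
    {"dx": 0, "dy": 0, "dz": 0, "roll": 0, "jaw": 0},
    {"dx": 0, "dy": 0, "dz": 0, "roll": 0, "jaw": 0},
    {"dx": 0, "dy": 0, "dz": 0, "roll": 0, "jaw": 0},
    {"dx": 0, "dy": 0, "dz": 0, "roll": 0, "jaw": 0},
  ],
  newtons=30,
)

```text
t: 10.55
eef_pos: [0.6764, 0.0281, 0.1977]
ee_rot: [-3.141, 0.0, -1.644]
force: [-0.3, 0.0, 5.1]
width: 0.0199
gripper_force: 30.0
```

Call:
servo_tool(
  moves=[
    {"dx": 0, "dy": 0, "dz": 0.015, "roll": 0, "jaw": 0},
    {"dx": 0, "dy": 0, "dz": 0.02, "roll": 0, "jaw": 0},
    {"dx": 0, "dy": 0, "dz": 0.01, "roll": 0, "jaw": 0},
    {"dx": -0.02, "dy": 0.001, "dz": 0, "roll": 0, "jaw": 0},
    {"dx": -0.03, "dy": 0.002, "dz": 0, "roll": 0, "jaw": 0},
    {"dx": -0.03, "dy": 0.002, "dz": 0, "roll": 0, "jaw": 0},
    {"dx": -0.03, "dy": 0.002, "dz": 0.01, "roll": 0, "jaw": 0},
    {"dx": -0.02, "dy": 0, "dz": 0.03, "roll": 0, "jaw": 0},
    {"dx": 0, "dy": 0, "dz": 0.02, "roll": 0, "jaw": 0},
    {"dx": -0.01, "dy": -0.02, "dz": 0, "roll": 0, "jaw": 0},
  ],
)

```text
t: 11.8
eef_pos: [0.5366, 0.0156, 0.3036]
ee_rot: [-3.139, 0.001, -1.642]
force: [-0.4, -0.0, -2.9]
width: 0.0194
gripper_force: 30.0
```

Call:
servo_tool(
  moves=[
    {"dx": -0.03, "dy": -0.04, "dz": 0, "roll": 0, "jaw": 0},
    {"dx": -0.03, "dy": -0.04, "dz": 0, "roll": 0, "jaw": 0},
    {"dx": -0.03, "dy": -0.04, "dz": 0, "roll": 0, "jaw": 0},
    {"dx": -0.03, "dy": -0.04, "dz": 0, "roll": 0, "jaw": 0},
    {"dx": -0.01, "dy": -0.02, "dz": -0.02, "roll": 0, "jaw": 0},
    {"dx": 0, "dy": 0, "dz": -0.05, "roll": 0, "jaw": 0},
    {"dx": 0, "dy": 0, "dz": -0.05, "roll": 0, "jaw": 0},
    {"dx": 0, "dy": 0, "dz": -0.05, "roll": 0, "jaw": 0},
    {"dx": 0, "dy": 0, "dz": -0.02, "roll": 0, "jaw": 0},
    {"dx": 0, "dy": 0, "dz": 0, "roll": 0, "jaw": 0},
  ],
)

```text
t: 13.05
eef_pos: [0.4037, -0.1653, 0.1103]
ee_rot: [3.137, -0.0, -1.645]
force: [0.3, -0.2, -0.9]
width: 0.0201
gripper_force: 30.0
```

Call:
servo_tool(
  moves=[
    {"dx": 0, "dy": 0, "dz": -0.015, "roll": 0, "jaw": 0},
    {"dx": 0, "dy": 0, "dz": -0.01, "roll": 0, "jaw": 0},
    {"dx": 0, "dy": 0, "dz": -0.004, "roll": 0, "jaw": 0},
    {"dx": 0, "dy": 0, "dz": 0, "roll": 0, "jaw": 0},
    {"dx": 0, "dy": 0, "dz": 0, "roll": 0, "jaw": 0.5},
    {"dx": 0, "dy": 0, "dz": 0, "roll": 0, "jaw": 0.5},
    {"dx": 0, "dy": 0, "dz": 0, "roll": 0, "jaw": 0.5},
    {"dx": 0, "dy": 0, "dz": 0.04, "roll": 0, "jaw": 0.5},
    {"dx": 0, "dy": 0, "dz": 0.06, "roll": 0, "jaw": 0.5},
    {"dx": 0, "dy": 0, "dz": 0.06, "roll": 0, "jaw": 0.5},
  ],
)

```text
t: 14.3
eef_pos: [0.4057, -0.165, 0.2451]
ee_rot: [3.142, -0.0, -1.644]
force: [1.9, 0.4, -1.0]
width: 0.0438
gripper_force: 0.0
```

Call:
servo_tool(
  moves=[
    {"dx": 0, "dy": -0.01, "dz": 0.06, "roll": 10, "jaw": 0.5},
    {"dx": -0.0, "dy": -0.01, "dz": 0.05, "roll": 10, "jaw": 0.5},
    {"dx": 0, "dy": -0.01, "dz": 0, "roll": 10, "jaw": 0.5},
    {"dx": 0, "dy": -0.01, "dz": 0, "roll": 10, "jaw": 0.5},
    {"dx": 0, "dy": -0.01, "dz": 0, "roll": 10, "jaw": 0.5},
    {"dx": 0, "dy": 0, "dz": 0, "roll": 10, "jaw": 0.5},
    {"dx": 0, "dy": 0, "dz": 0, "roll": 10, "jaw": 0.5},
    {"dx": 0, "dy": 0, "dz": 0, "roll": 10, "jaw": 0.5},
    {"dx": 0, "dy": 0, "dz": 0, "roll": 10, "jaw": 0.5},
    {"dx": 0, "dy": 0, "dz": 0, "roll": 0, "jaw": 0.5},
  ],
)

```text
t: 15.55
eef_pos: [0.406, -0.2149, 0.3532]
ee_rot: [3.142, -0.0, -0.074]
force: [-0.0, 0.3, 0.9]
width: 0.044
gripper_force: 0.0
```

```bash
python3 snap.py wrist w5; python3 snap.py top t5
```

```text
15.55 [ 0.406  -0.2149  0.3532] [ 3.1416e+00 -1.0000e-04 -7.4300e-02] [-0.   0.3  0.9] 0.044
15.6 [ 0.4061 -0.2149  0.3532] [ 3.1416e+00 -1.0000e-04 -7.7000e-02] [ 0.2  0.5 -0.8] 0.0435
```

View pics/w5.png

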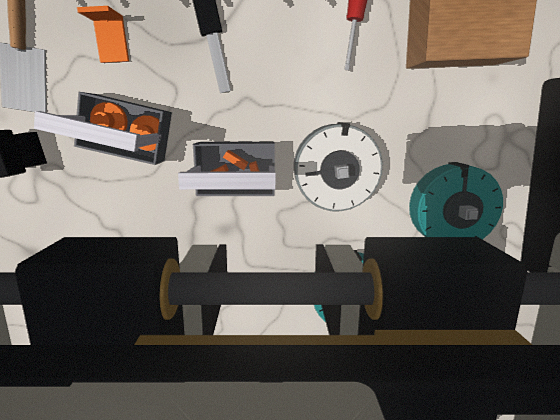

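The wrist view shows basket3 standing at (228,170). The dial is at (341,166), with the zero mark at (346,129), the pointer towards (302,174) and the square shaft at (342,172).

```bash
cat > dial.py <<'E'
from h import *
def dial(f,c0=None):
    a=np.load(f+".npz");W=cloud(a["d"],a);p=a["p"].astype(int);g=p.sum(-1)/3
    o=-a["R"].T@a["t"];D=W-o;P=o+D*((.038-o[2])/D[...,2])[...,None]  # ray onto face plane
    if c0 is None:
        m=(abs(W[...,2]-.038)<.004)&(np.hypot(W[...,0]-.397,W[...,1]+.314)<.09)&(p.max(-1)-p.min(-1)<40)
        w=W[m];c0,r=cv2.minEnclosingCircle((w[:,:2]*1000).astype(np.float32));c0=np.array(c0)/1000;print(f,"face centre",c0.round(4),"r",round(r,1))
    r=np.hypot(P[...,0]-c0[0],P[...,1]-c0[1]);th=np.arctan2(P[...,1]-c0[1],P[...,0]-c0[0])
    near=np.isfinite(r)&(W[...,2]<.05)
    for n,r0,r1,z in(("mark",.046,.064,.038),("pointer",.037,.049,.038)):
        m=near&(r>r0)&(r<r1)&(g<70)&(abs(W[...,2]-.04)<.006)
        h,e=np.histogram(np.degrees(th[m]),bins=72,range=(-180,180))
        k=np.argsort(h)[::-1][:4];
        for i in k[:1]:
            q=m&(abs((np.degrees(th)-(e[i]+2.5)+180)%360-180)<12);v=np.exp(1j*th[q]).mean();print(f,n,"deg",np.degrees(np.angle(v)).round(2),q.sum())
        print([(int(e[i]),int(h[i])) for i in k])
    return c0,W,p
if __name__=="__main__":
    import sys
    dial(sys.argv[1])
E
python3 - <<'E'
from dial import *
c,W,p=dial("w5")
dial("t5")
rects("w5",[]) 
rects("w5.npz",[("shafttop",(.36,.44),(-.35,-.27),(.066,.074),0),("shoulder",(.36,.44),(-.35,-.27),(.06,.068),0),("hub",(.36,.44),(-.35,-.27),(.043,.05),0),("b3bar",(.36,.45),(-.24,-.09),(.125,.14),5),("b0bar",(.4,.56),(-.12,.1),(.125,.14),5)])
rects("t5.npz",[("knob",(.4,.56),(.1,.22),(.058,.07),0),("shafttop",(.36,.44),(-.35,-.27),(.064,.075),0),("hub",(.36,.44),(-.35,-.27),(.043,.05),0),("b3bar",(.36,.45),(-.24,-.09),(.125,.14),3)])
# prongs in top view
a=np.load("t5.npz");T=cloud(a["d"],a)
R=np.radians(-4.15);u=np.array([np.cos(R),np.sin(R)]);v=np.array([-np.sin(R),np.cos(R)])
q=T[...,:2]-np.array([.6763,.029]);X=q@u;Y=q@v
m=(T[...,2]>.22)&(T[...,2]<.262)&(X>-.02)&(X<.02)&(abs(Y)<.25)
y=Y[m];h,e=np.histogram(y,bins=np.arange(-.25,.25,.005));print([(round(float(b),3),int(n)) for b,n in zip(e,h) if n])
# beam ends
m=(T[...,2]>.255)&(T[...,2]<.275)&(X>.05)&(X<.11)&(abs(Y)<.4);print("beam Y",np.percentile(Y[m],[0.2,99.8]).round(3),"X",np.median(X[m]).round(3))
E
```

```text
w5 face centre [ 0.3954 -0.3129] r 65.5
w5 mark deg -10.68 65
[(-15, 34), (-10, 26), (80, 8), (-105, 5)]
w5 pointer deg 95.4 22
[(95, 13), (90, 9), (175, 0), (170, 0)]
t5 face centre [ 0.3913 -0.3134] r 63.8
t5 mark deg nan 0
[(175, 0), (170, 0), (165, 0), (160, 0)]
t5 pointer deg nan 0
[(175, 0), (170, 0), (165, 0), (160, 0)]dial.py:15: RuntimeWarning: Mean of empty slice.
  q=m&(abs((np.degrees(th)-(e[i]+2.5)+180)%360-180)<12);v=np.exp(1j*th[q]).mean();print(f,n,"deg",np.degrees(np.angle(v)).round(2),q.sum())
  ret = ret.dtype.type(ret / rcount)
Traceback (most recent call last):
  File "h.py", line 15, in rects
    a=np.load(f);W=cloud(a["d"],a)
FileNotFoundError: [Errno 2] No such file or directory: 'w5'
```

```bash
python3 - <<'E'
from h import *
rects("w5.npz",[("shafttop",(.36,.44),(-.35,-.27),(.066,.074),0),("shoulder",(.36,.44),(-.35,-.27),(.06,.068),0),("hub",(.36,.44),(-.35,-.27),(.043,.05),0),("b3bar",(.36,.45),(-.24,-.09),(.125,.14),5),("b0bar",(.4,.56),(-.12,.1),(.125,.14),5)])
rects("t5.npz",[("knob",(.4,.56),(.1,.22),(.058,.07),0),("shafttop",(.36,.44),(-.35,-.27),(.064,.075),0),("hub",(.36,.44),(-.35,-.27),(.043,.05),0),("b3bar",(.36,.45),(-.24,-.09),(.125,.14),3)])
a=np.load("t5.npz");T=cloud(a["d"],a)
R=np.radians(-4.15);u=np.array([np.cos(R),np.sin(R)]);v=np.array([-np.sin(R),np.cos(R)])
q=T[...,:2]-np.array([.6763,.029]);X=q@u;Y=q@v
m=(T[...,2]>.22)&(T[...,2]<.262)&(X>-.02)&(X<.02)&(abs(Y)<.25)
h,e=np.histogram(Y[m],bins=np.arange(-.25,.25,.005));print([(round(float(b),3),int(n)) for b,n in zip(e,h) if n])
m=(T[...,2]>.255)&(T[...,2]<.275)&(X>.05)&(X<.11)&(abs(Y)<.4);print("beam Y",np.percentile(Y[m],[0.2,99.8]).round(3),"X",np.median(X[m]).round(3))
E
```

```text
w5.npz shafttop 98 z 0.0701 [ 393.6 -312.9] [14.1 15.9] 2.3
w5.npz shoulder 65 z 0.0652 [ 394.3 -313.1] [16.3 16.2] 3.7
w5.npz hub 1025 z 0.0468 [ 392.8 -311.1] [55.8 59.4] 45.7
w5.npz b3bar 1679 z 0.1327 [ 405.5 -160.2] [115.6  20.6] 85.9
w5.npz b0bar 2131 z 0.1326 [457.4 -38.4] [195.3  39.7] 62.4
t5.npz knob 77 z 0.0645 [456.2 160.5] [59.6 18. ] 4.2
t5.npz shafttop 17 z 0.0679 [ 396.5 -316.2] [14.8 14.3] 89.6
t5.npz hub 104 z 0.0465 [ 388.2 -306.8] [51.9 73.3] 4.9
t5.npz b3bar 67 z 0.1331 [ 406.  -168.8] [70.3 17.3] 85.5
[(-0.19, 1), (-0.185, 16), (-0.18, 7), (-0.13, 3), (-0.125, 19), (-0.12, 7), (-0.045, 4), (-0.04, 17), (-0.035, 7), (0.015, 4), (0.02, 16), (0.025, 7), (0.1, 4), (0.105, 17), (0.11, 6), (0.16, 4), (0.165, 17), (0.17, 6)]
beam Y [-0.255  0.242] X 0.079
```

Call:
servo_tool(
  moves=[
    {"dx": 0.02, "dy": 0.047, "dz": 0, "roll": 2, "jaw": 0.5},
    {"dx": 0.02, "dy": 0.047, "dz": 0, "roll": 2, "jaw": 0.5},
    {"dx": 0, "dy": 0.047, "dz": 0, "roll": 2, "jaw": 0.5},
    {"dx": 0, "dy": 0.047, "dz": 0, "roll": 2, "jaw": 0.5},
    {"dx": 0, "dy": 0.047, "dz": 0, "roll": 2, "jaw": 0.5},
    {"dx": 0, "dy": 0.047, "dz": 0, "roll": 0, "jaw": 0.5},
    {"dx": -0.02, "dy": 0.047, "dz": -0.05, "roll": 0, "jaw": 0.5},
    {"dx": -0.02, "dy": 0.046, "dz": -0.05, "roll": 0, "jaw": 0.5},
    {"dx": 0, "dy": 0, "dz": 0, "roll": 0, "jaw": 0.5},
    {"dx": 0, "dy": 0, "dz": 0, "roll": 0, "jaw": 0.5},
  ],
)

```text
t: 16.9
eef_pos: [0.4114, 0.149, 0.266]
ee_rot: [3.141, -0.001, 0.101]
force: [0.2, -0.2, 0.6]
width: 0.0438
gripper_force: 0.0
```

```bash
python3 snap.py wrist w6; python3 - <<'E'
from h import *
rects("w6.npz",[("knobtop",(.38,.52),(.08,.24),(.058,.07),0),("knobsleeve",(.38,.52),(.08,.24),(.02,.032),0),("knobany",(.38,.52),(.08,.24),(.015,.07),0)])
E
```

```text
16.9 [0.4114 0.149  0.266 ] [ 3.1414e+00 -9.0000e-04  1.0060e-01] [ 0.2 -0.2  0.6] 0.0438
w6.npz knobtop 942 z 0.0645 [454.4 162.9] [63.7 17.8] 5.0
w6.npz knobsleeve 969 z 0.0279 [454.  162.7] [49.3 48.2] 4.8
w6.npz knobany 1911 z 0.0459 [454.4 162.7] [63.8 48.2] 4.8
```

Call:
servo_tool(
  moves=[
    {"dx": 0.02, "dy": 0.005, "dz": -0.03, "roll": -0.8, "jaw": 0.6},
    {"dx": 0.02, "dy": 0.005, "dz": -0.04, "roll": 0, "jaw": 0.6},
    {"dx": 0.003, "dy": 0.003, "dz": -0.04, "roll": 0, "jaw": 0.6},
    {"dx": 0, "dy": 0, "dz": 0, "roll": 0, "jaw": 0.6},
    {"dx": 0, "dy": 0, "dz": 0, "roll": 0, "jaw": 0.6},
    {"dx": 0, "dy": 0, "dz": 0, "roll": 0, "jaw": 0.6},
    {"dx": 0, "dy": 0, "dz": 0, "roll": 0, "jaw": 0.6},
    {"dx": 0, "dy": 0, "dz": 0, "roll": 0, "jaw": 0.6},
    {"dx": 0, "dy": 0, "dz": 0, "roll": 0, "jaw": 0.6},
    {"dx": 0, "dy": 0, "dz": 0, "roll": 0, "jaw": 0.6},
  ],
)

```text
t: 18.2
eef_pos: [0.454, 0.1618, 0.1554]
ee_rot: [-3.142, -0.0, 0.088]
force: [-0.6, 0.3, 0.1]
width: 0.0529
gripper_force: 0.0
```

Call:
servo_tool(
  moves=[
    {"dx": 0, "dy": 0.001, "dz": -0.04, "roll": 0, "jaw": 0.6},
    {"dx": 0, "dy": 0, "dz": -0.04, "roll": 0, "jaw": 0.6},
    {"dx": 0, "dy": 0, "dz": -0.04, "roll": 0, "jaw": 0.6},
    {"dx": 0, "dy": 0, "dz": -0.026, "roll": 0, "jaw": 0.6},
    {"dx": 0, "dy": 0, "dz": 0, "roll": 0, "jaw": 0.6},
    {"dx": 0, "dy": 0, "dz": 0, "roll": 0, "jaw": 0},
    {"dx": 0, "dy": 0, "dz": 0, "roll": 0, "jaw": 0},
    {"dx": 0, "dy": 0, "dz": 0, "roll": 0, "jaw": 0},
    {"dx": 0, "dy": 0, "dz": 0, "roll": 0, "jaw": 0},
    {"dx": 0, "dy": 0, "dz": 0, "roll": 0, "jaw": 0},
  ],
  newtons=40,
)

```text
t: 19.45
eef_pos: [0.4542, 0.1629, 0.0098]
ee_rot: [-3.141, -0.001, 0.088]
force: [-1.1, -0.2, 6.3]
width: 0.0176
gripper_force: 40.0
```

Call:
servo_tool(
  moves=[
    {"dx": 0, "dy": 0, "dz": 0, "roll": 0, "jaw": 0},
    {"dx": 0, "dy": 0, "dz": 0, "roll": 0, "jaw": 0},
    {"dx": 0, "dy": 0, "dz": 0, "roll": 0, "jaw": 0},
    {"dx": 0, "dy": 0, "dz": 0, "roll": 0, "jaw": 0},
    {"dx": 0, "dy": 0, "dz": 0, "roll": 0, "jaw": 0},
    {"dx": 0, "dy": 0, "dz": 0, "roll": 0, "jaw": 0},
    {"dx": 0, "dy": 0, "dz": 0, "roll": 0, "jaw": 0},
    {"dx": 0, "dy": 0, "dz": 0, "roll": 0, "jaw": 0},
    {"dx": 0, "dy": 0, "dz": 0, "roll": 0, "jaw": 0},
    {"dx": 0, "dy": 0, "dz": 0, "roll": 0, "jaw": 0},
  ],
)

```text
t: 20.7
eef_pos: [0.4542, 0.1628, 0.0098]
ee_rot: [-3.142, -0.0, 0.088]
force: [-1.1, -0.6, 6.8]
width: 0.0178
gripper_force: 40.0
```

Call:
servo_tool(
  moves=[
    {"dx": 0, "dy": 0, "dz": 0.03, "roll": 0, "jaw": 0},
    {"dx": 0, "dy": 0, "dz": 0.05, "roll": 0, "jaw": 0},
    {"dx": 0, "dy": 0, "dz": 0.06, "roll": 0, "jaw": 0},
    {"dx": 0, "dy": 0, "dz": 0.06, "roll": 0, "jaw": 0},
    {"dx": 0, "dy": -0.03, "dz": 0, "roll": 0, "jaw": 0},
    {"dx": 0, "dy": -0.05, "dz": 0, "roll": 0, "jaw": 0},
    {"dx": 0, "dy": -0.05, "dz": 0, "roll": 0, "jaw": 0},
    {"dx": -0.01, "dy": -0.05, "dz": 0, "roll": 0, "jaw": 0},
    {"dx": -0.01, "dy": -0.05, "dz": 0, "roll": 0, "jaw": 0},
    {"dx": -0.01, "dy": -0.05, "dz": 0, "roll": 0, "jaw": 0},
  ],
)

```text
t: 21.95
eef_pos: [0.4232, -0.1186, 0.2092]
ee_rot: [-3.141, -0.0, 0.088]
force: [1.5, -0.6, -1.5]
width: 0.0176
gripper_force: 40.0
```

Call:
servo_tool(
  moves=[
    {"dx": -0.01, "dy": -0.05, "dz": 0, "roll": 0, "jaw": 0},
    {"dx": -0.02, "dy": -0.05, "dz": 0, "roll": 0, "jaw": 0},
    {"dx": -0.02, "dy": -0.05, "dz": 0, "roll": 0, "jaw": 0},
    {"dx": -0.03, "dy": -0.04, "dz": -0.03, "roll": 0, "jaw": 0},
    {"dx": -0.02, "dy": 0, "dz": -0.03, "roll": 0, "jaw": 0},
    {"dx": 0, "dy": 0, "dz": 0, "roll": 0, "jaw": 0},
    {"dx": 0, "dy": 0, "dz": 0, "roll": 0, "jaw": 0},
    {"dx": 0, "dy": 0, "dz": 0, "roll": 0, "jaw": 0},
    {"dx": 0, "dy": 0, "dz": 0, "roll": 0, "jaw": 0},
    {"dx": 0, "dy": 0, "dz": 0, "roll": 0, "jaw": 0},
  ],
)

```text
t: 23.2
eef_pos: [0.3245, -0.3071, 0.1496]
ee_rot: [3.141, -0.001, 0.088]
force: [0.3, -0.2, -1.8]
width: 0.0177
gripper_force: 40.0
```

```bash
python3 snap.py wrist w7; python3 - <<'E'
from dial import *
rects("w7.npz",[("shafttop",(.36,.44),(-.35,-.27),(.0675,.075),0),("shoulder",(.36,.44),(-.35,-.27),(.06,.067),0),("shaft",(.36,.44),(-.35,-.27),(.055,.075),0),("hub",(.36,.44),(-.35,-.27),(.043,.05),0),("knob",(.25,.38),(-.4,-.25),(.1,.22),0)])
dial("w7")
dial("w7",np.array([.394,-.313]))
E
```

```text
23.2 [ 0.3245 -0.3071  0.1496] [ 3.1413e+00 -6.0000e-04  8.8100e-02] [ 0.3 -0.2 -1.8] 0.0177
w7.npz shafttop 270 z 0.0707 [ 394.1 -313.2] [14.6 12. ] 4.7
w7.npz shoulder 185 z 0.0656 [ 394.4 -313.1] [15.5 16.1] 5.1
w7.npz shaft 462 z 0.0686 [ 394.4 -313.1] [15.5 16.1] 5.1
w7.npz hub 3411 z 0.0467 [ 392.1 -310.6] [55.7 62.9] 42.4
w7.npz knob 8233 z 0.1897 [ 329.2 -305.7] [56.4 49.2] 4.2
w7 face centre [ 0.3955 -0.3136] r 65.7
w7 mark deg -10.05 231
[(-15, 115), (-10, 113), (90, 20), (80, 19)]
w7 pointer deg 94.51 77
[(90, 49), (95, 28), (-10, 3), (-15, 2)]
w7 mark deg -10.39 200
[(-15, 107), (-10, 91), (90, 26), (75, 18)]
w7 pointer deg 92.52 78
[(90, 73), (85, 5), (175, 0), (170, 0)]
```

View pics/w7.png

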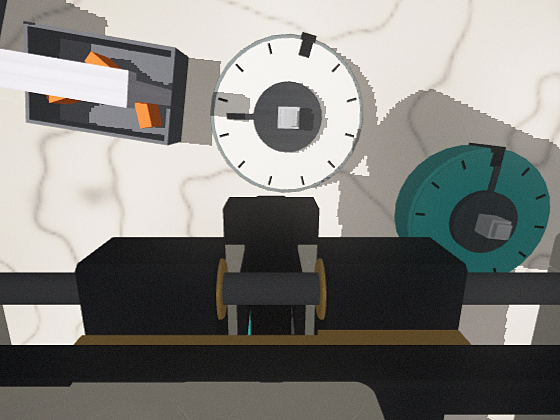

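Wrist view: the shaft is at (288,118), the pointer points left to (230,116), the zero mark is at (308,42), and the knob is gripped at (272,220). The shaft measures (0.3943,−0.3131) with yaw 5.1°, which matches the tool's yaw. I'll fit it now.

Call:
servo_tool(
  moves=[
    {"dx": 0.035, "dy": -0.003, "dz": 0, "roll": 0, "jaw": 0},
    {"dx": 0.035, "dy": -0.003, "dz": 0, "roll": 0, "jaw": 0},
    {"dx": 0, "dy": 0, "dz": -0.03, "roll": 0, "jaw": 0},
    {"dx": 0, "dy": 0, "dz": -0.03, "roll": 0, "jaw": 0},
    {"dx": 0, "dy": 0, "dz": 0, "roll": 0, "jaw": 0},
    {"dx": 0, "dy": 0, "dz": 0, "roll": 0, "jaw": 0},
    {"dx": 0, "dy": 0, "dz": 0, "roll": 0, "jaw": 0},
    {"dx": 0, "dy": 0, "dz": 0, "roll": 0, "jaw": 0},
    {"dx": 0, "dy": 0, "dz": 0, "roll": 0, "jaw": 0},
    {"dx": 0, "dy": 0, "dz": 0, "roll": 0, "jaw": 0},
  ],
)

```text
t: 24.5
eef_pos: [0.3941, -0.3133, 0.0895]
ee_rot: [3.141, -0.0, 0.087]
force: [0.1, 0.3, -1.1]
width: 0.0177
gripper_force: 40.0
```

Call:
servo_tool(
  moves=[
    {"dx": 0, "dy": 0, "dz": -0.008, "roll": 0, "jaw": 0},
    {"dx": 0, "dy": 0, "dz": -0.004, "roll": 0, "jaw": 0},
    {"dx": 0, "dy": 0, "dz": -0.004, "roll": 0, "jaw": 0},
    {"dx": 0, "dy": 0, "dz": -0.004, "roll": 0, "jaw": 0},
    {"dx": 0, "dy": 0, "dz": 0, "roll": 0, "jaw": 0},
    {"dx": 0, "dy": 0, "dz": 0, "roll": 0, "jaw": 0},
    {"dx": 0, "dy": 0, "dz": 0, "roll": 0, "jaw": 0},
    {"dx": 0, "dy": 0, "dz": 0, "roll": 0, "jaw": 0},
    {"dx": 0, "dy": 0, "dz": 0, "roll": 0, "jaw": 0},
    {"dx": 0, "dy": 0, "dz": 0, "roll": 0, "jaw": 0},
  ],
)

```text
t: 25.75
eef_pos: [0.394, -0.3132, 0.0694]
ee_rot: [3.142, -0.0, 0.087]
force: [-0.6, -0.5, -0.9]
width: 0.0177
gripper_force: 40.0
```

Call:
servo_tool(
  moves=[
    {"dx": 0, "dy": 0, "dz": -0.004, "roll": 0, "jaw": 0},
    {"dx": 0, "dy": 0, "dz": -0.004, "roll": 0, "jaw": 0},
    {"dx": 0, "dy": 0, "dz": -0.003, "roll": 0, "jaw": 0},
    {"dx": 0, "dy": 0, "dz": -0.002, "roll": 0, "jaw": 0},
    {"dx": 0, "dy": 0, "dz": 0, "roll": 0, "jaw": 0},
    {"dx": 0, "dy": 0, "dz": 0, "roll": 0, "jaw": 0},
    {"dx": 0, "dy": 0, "dz": 0, "roll": 0, "jaw": 0},
    {"dx": 0, "dy": 0, "dz": 0, "roll": 0, "jaw": 0},
    {"dx": 0, "dy": 0, "dz": 0, "roll": 0, "jaw": 0},
    {"dx": 0, "dy": 0, "dz": 0, "roll": 0, "jaw": 0},
  ],
)

```text
t: 27.0
eef_pos: [0.394, -0.3132, 0.0563]
ee_rot: [3.142, -0.0, 0.087]
force: [-0.1, 0.2, -1.0]
width: 0.0176
gripper_force: 40.0
```

Call:
servo_tool(
  moves=[
    {"dx": 0, "dy": 0, "dz": -0.001, "roll": 0, "jaw": 0},
    {"dx": 0, "dy": 0, "dz": -0.001, "roll": 0, "jaw": 0},
    {"dx": 0, "dy": 0, "dz": 0, "roll": 0, "jaw": 0},
    {"dx": 0, "dy": 0, "dz": 0, "roll": 0, "jaw": 0},
    {"dx": 0, "dy": 0, "dz": 0, "roll": -5, "jaw": 0},
    {"dx": 0, "dy": 0, "dz": 0, "roll": -5, "jaw": 0},
    {"dx": 0, "dy": 0, "dz": 0, "roll": -5, "jaw": 0},
    {"dx": 0, "dy": 0, "dz": 0, "roll": -5, "jaw": 0},
    {"dx": 0, "dy": 0, "dz": 0, "roll": -5, "jaw": 0},
    {"dx": 0, "dy": 0, "dz": 0, "roll": -5, "jaw": 0},
  ],
)

```text
t: 28.25
eef_pos: [0.3948, -0.3131, 0.0557]
ee_rot: [-3.141, -0.002, -0.438]
force: [-1.3, 6.8, 13.9]
width: 0.018
gripper_force: 40.0
```

Call:
servo_tool(
  moves=[
    {"dx": 0, "dy": 0, "dz": 0, "roll": -8, "jaw": 0},
    {"dx": 0, "dy": 0, "dz": 0, "roll": -8, "jaw": 0},
    {"dx": 0, "dy": 0, "dz": 0, "roll": -8, "jaw": 0},
    {"dx": 0, "dy": 0, "dz": 0, "roll": -8, "jaw": 0},
    {"dx": 0, "dy": 0, "dz": 0, "roll": -8, "jaw": 0},
    {"dx": 0, "dy": 0, "dz": 0, "roll": -8, "jaw": 0},
    {"dx": 0, "dy": 0, "dz": 0, "roll": -8, "jaw": 0},
    {"dx": 0, "dy": 0, "dz": 0, "roll": -4, "jaw": 0},
    {"dx": 0, "dy": 0, "dz": 0, "roll": 0, "jaw": 0},
    {"dx": 0, "dy": 0, "dz": 0, "roll": 0, "jaw": 0},
  ],
)

```text
t: 29.5
eef_pos: [0.3959, -0.3137, 0.0557]
ee_rot: [-3.138, -0.002, -1.483]
force: [0.4, 3.0, 8.5]
width: 0.0175
gripper_force: 40.0
```

```bash
python3 snap.py wrist w8; python3 snap.py top t8;python3 snap.py scene s8; python3 - <<'E'
from dial import *
c=np.array([.3945,-.3133])
for f in("w8","t8","s8"): dial(f,c)
from h import proj
o=np.zeros((560,800,3),np.uint8)
for i,f in enumerate(("w8","t8","s8")):
    a=np.load(f+".npz");u,v=proj([.394,-.313,.04],a).astype(int);im=cv2.imread(f"pics/{f}.png");h={"w8":90}.get(f,40)
    im=im[max(0,v-h):v+h,max(0,u-h):u+h];im=cv2.resize(im,(265,265),interpolation=3);o[:265,i*267:i*267+265]=im;print(f,u,v)
cv2.imwrite("pics/m8.png",o[:270])
E
```

```text
29.5 [ 0.3959 -0.3137  0.0557] [-3.1383e+00 -1.6000e-03 -1.4827e+00] [0.4 3.  8.5] 0.0175
29.55 [ 0.3959 -0.3137  0.0557] [-3.1383e+00 -1.6000e-03 -1.4827e+00] [0.5 3.4 8.1] 0.0176
29.6 [ 0.3959 -0.3137  0.0557] [-3.1383e+00 -1.6000e-03 -1.4826e+00] [0.9 4.  8.7] 0.018
w8 mark deg -10.1 356
[(-15, 174), (-10, 171), (-100, 26), (-70, 26)]
w8 pointer deg 5.11 111
[(0, 57), (5, 54), (175, 0), (170, 0)]
t8 mark deg -121.88 1
[(-125, 1), (175, 0), (165, 0), (170, 0)]
t8 pointer deg nan 0
[(175, 0), (170, 0), (165, 0), (160, 0)]
s8 mark deg -13.85 15
[(-15, 10), (-20, 5), (175, 0), (170, 0)]
s8 pointer deg nan 0
[(175, 0), (170, 0), (165, 0), (160, 0)]
w8 273 234
t8 367 226
s8 197 300dial.py:15: RuntimeWarning: Mean of empty slice.
  q=m&(abs((np.degrees(th)-(e[i]+2.5)+180)%360-180)<12);v=np.exp(1j*th[q]).mean();print(f,n,"deg",np.degrees(np.angle(v)).round(2),q.sum())
  ret = ret.dtype.type(ret / rcount)
```

View pics/m8.png

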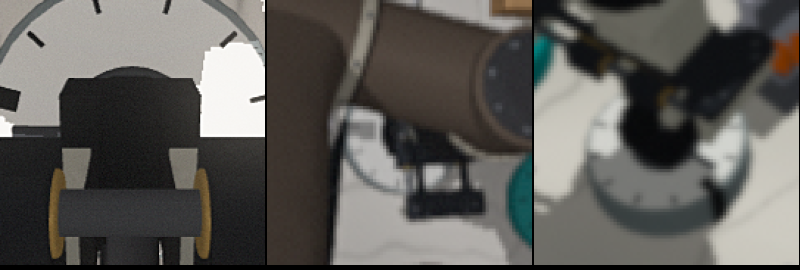

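The wrist panel shows the zero mark at far left (10,98) and the pointer just below it at (35,131), 15° short of zero. I'll turn another 14° clockwise.

Call:
servo_tool(
  moves=[
    {"dx": 0, "dy": 0, "dz": 0, "roll": -4, "jaw": 0},
    {"dx": 0, "dy": 0, "dz": 0, "roll": -4, "jaw": 0},
    {"dx": 0, "dy": 0, "dz": 0, "roll": -4, "jaw": 0},
    {"dx": 0, "dy": 0, "dz": 0, "roll": -2, "jaw": 0},
    {"dx": 0, "dy": 0, "dz": 0, "roll": 0, "jaw": 0},
    {"dx": 0, "dy": 0, "dz": 0, "roll": 0, "jaw": 0},
    {"dx": 0, "dy": 0, "dz": 0, "roll": 0, "jaw": 0},
    {"dx": 0, "dy": 0, "dz": 0, "roll": 0, "jaw": 0},
    {"dx": 0, "dy": 0, "dz": 0, "roll": 0, "jaw": 0},
    {"dx": 0, "dy": 0, "dz": 0, "roll": 0, "jaw": 0},
  ],
)

```text
t: 30.9
eef_pos: [0.3961, -0.3138, 0.0557]
ee_rot: [-3.138, -0.001, -1.727]
force: [1.1, 2.0, 7.9]
width: 0.018
gripper_force: 40.0
```

```bash
cat > pt.py <<'E'
from dial import *
import sys
f=sys.argv[1];c=np.array([.3945,-.3133])
a=np.load(f+".npz");W=cloud(a["d"],a);g=a["p"].astype(int).sum(-1)/3
r=np.hypot(W[...,0]-c[0],W[...,1]-c[1]);th=np.degrees(np.arctan2(W[...,1]-c[1],W[...,0]-c[0]))
for r0 in(.034,.038,.042,.046,.05,.054,.058):
    m=(r>r0)&(r<r0+.004)&(g<70)&(W[...,2]<.052)&(W[...,2]>.03)&(abs(th+10)<28)
    print(r0,m.sum(),"z",W[m][:,2].mean().round(4) if m.sum() else 0,"th min/med/max",np.percentile(th[m],[2,50,98]).round(1) if m.sum() else 0)
E
python3 snap.py wrist w9; python3 pt.py w9; python3 pt.py w8|head -3
```

```text
30.9 [ 0.3961 -0.3138  0.0557] [-3.1377e+00 -9.0000e-04 -1.7269e+00] [1.1 2.  7.9] 0.018
0.034 48 z 0.0427 th min/med/max [-13.7 -10.5  -7.3]
0.038 44 z 0.0429 th min/med/max [-13.8 -10.7  -7.5]
0.042 46 z 0.0428 th min/med/max [-13.4 -10.4  -7.8]
0.046 53 z 0.0424 th min/med/max [-13.9 -10.8  -7.9]
0.05 70 z 0.0392 th min/med/max [-15.1 -11.7  -6.9]
0.054 82 z 0.039 th min/med/max [-14.8 -10.7  -6.6]
0.058 80 z 0.0388 th min/med/max [-14.7 -10.8  -6.8]
0.034 43 z 0.0428 th min/med/max [-0.3  3.   6.6]
0.038 42 z 0.0428 th min/med/max [0.4 2.9 5.2]
0.042 34 z 0.0426 th min/med/max [0.7 2.7 5.3]
```

The pointer (−10.6°) is on the mark (−10.75°). I'll ease off the downforce, back off within the play, and release.

Call:
servo_tool(
  moves=[
    {"dx": 0, "dy": 0, "dz": 0.001, "roll": 0, "jaw": 0},
    {"dx": 0, "dy": 0, "dz": 0.0005, "roll": 0, "jaw": 0},
    {"dx": 0, "dy": 0, "dz": 0, "roll": 3, "jaw": 0},
    {"dx": 0, "dy": 0, "dz": 0, "roll": 3, "jaw": 0},
    {"dx": 0, "dy": 0, "dz": 0, "roll": 0, "jaw": 0},
    {"dx": 0, "dy": 0, "dz": 0, "roll": 0, "jaw": 0.4},
    {"dx": 0, "dy": 0, "dz": 0, "roll": 0, "jaw": 0.4},
    {"dx": 0, "dy": 0, "dz": 0, "roll": 0, "jaw": 0.4},
    {"dx": 0, "dy": 0, "dz": 0, "roll": 0, "jaw": 0.4},
    {"dx": 0, "dy": 0, "dz": 0, "roll": 0, "jaw": 0.5},
  ],
)

```text
t: 32.2
eef_pos: [0.3939, -0.3132, 0.0558]
ee_rot: [3.142, 0.0, -1.623]
force: [0.1, -0.3, -0.3]
width: 0.0402
gripper_force: 0.0
```

Call:
servo_tool(
  moves=[
    {"dx": 0, "dy": 0, "dz": 0.03, "roll": 0, "jaw": 0.5},
    {"dx": 0, "dy": 0, "dz": 0.05, "roll": 0, "jaw": 0.5},
    {"dx": 0, "dy": 0.01, "dz": 0.06, "roll": 0, "jaw": 0.5},
    {"dx": 0, "dy": 0.03, "dz": 0.06, "roll": 0, "jaw": 0.5},
    {"dx": 0, "dy": 0.03, "dz": 0.04, "roll": 0, "jaw": 0.5},
    {"dx": 0.01, "dy": 0.03, "dz": 0, "roll": 0, "jaw": 0.5},
    {"dx": 0, "dy": 0, "dz": 0, "roll": 0, "jaw": 0.5},
    {"dx": 0, "dy": 0, "dz": 0, "roll": 0, "jaw": 0.5},
    {"dx": 0, "dy": 0, "dz": 0, "roll": 0, "jaw": 0.5},
    {"dx": 0, "dy": 0, "dz": 0, "roll": 0, "jaw": 0.5},
  ],
)

```text
t: 33.45
eef_pos: [0.4038, -0.2158, 0.2914]
ee_rot: [3.141, -0.0, -1.624]
force: [0.2, 0.2, -0.3]
width: 0.0433
gripper_force: 0.0
```

```bash
python3 snap.py wrist w10; python3 pt.py w10; python3 snap.py top t10; python3 - <<'E'
from h import *
rects("w10.npz",[("knobfin",(.33,.46),(-.38,-.25),(.1,.12),0),("sleeve",(.33,.46),(-.38,-.25),(.066,.08),0),("b3bar",(.3,.5),(-.26,-.09),(.125,.14),5)])
rects("t10.npz",[("b0bar",(.4,.6),(-.085,.12),(.125,.14),3),("b3bar",(.3,.5),(-.26,-.085),(.125,.14),3),("knob",(.33,.46),(-.38,-.25),(.1,.12),0)])
E
```

```text
33.45 [ 0.4038 -0.2158  0.2914] [ 3.1408e+00 -1.0000e-04 -1.6240e+00] [ 0.2  0.2 -0.3] 0.0433
0.034 14 z 0.0428 th min/med/max [-13.2  -9.7  -7.5]
0.038 11 z 0.0428 th min/med/max [-12.4 -10.3  -7.6]
0.042 10 z 0.0429 th min/med/max [-12.4  -9.8  -8.2]
0.046 17 z 0.0421 th min/med/max [-14.3 -10.3  -7.7]
0.05 21 z 0.0392 th min/med/max [-14.3 -10.3  -6.4]
0.054 25 z 0.0391 th min/med/max [-14.   -9.9  -6.2]
0.058 24 z 0.0386 th min/med/max [-14.3 -10.5  -6.5]
33.5 [ 0.4038 -0.2157  0.2914] [ 3.1409 -0.     -1.6239] [-0.5 -0.4  0.5] 0.0438
w10.npz knobfin 1177 z 0.1105 [ 393.8 -313.6] [63.6 17.6] 86.8
w10.npz sleeve 1222 z 0.0738 [ 394.1 -313.6] [48.7 49. ] 87.0
w10.npz b3bar 1636 z 0.1328 [ 405.3 -170.6] [97.1 20. ] 85.9
t10.npz b0bar 0
t10.npz b3bar 146 z 0.133 [ 406.9 -172.6] [90. 20.] 85.2
t10.npz knob 25 z 0.1104 [ 391.2 -334.3] [10.7 21.4] 0.3
```

Knob home (fin top at 0.1105 m) and the pointer is on zero. Next, hang basket3 on the right-hand hook.

Call:
servo_tool(
  moves=[
    {"dx": 0.002, "dy": 0.028, "dz": 0, "roll": -1, "jaw": 0.5},
    {"dx": 0, "dy": 0.028, "dz": 0, "roll": 0, "jaw": 0.5},
    {"dx": 0, "dy": 0, "dz": -0.04, "roll": 0, "jaw": 0.5},
    {"dx": 0, "dy": 0, "dz": -0.05, "roll": 0, "jaw": 0.5},
    {"dx": 0, "dy": 0, "dz": -0.05, "roll": 0, "jaw": 0.5},
    {"dx": 0, "dy": 0, "dz": -0.04, "roll": 0, "jaw": 0.5},
    {"dx": 0, "dy": 0, "dz": -0.029, "roll": 0, "jaw": 0.5},
    {"dx": 0, "dy": 0, "dz": 0, "roll": 0, "jaw": 0.5},
    {"dx": 0, "dy": 0, "dz": 0, "roll": 0, "jaw": 0},
    {"dx": 0, "dy": 0, "dz": 0, "roll": 0, "jaw": 0},
  ],
  newtons=30,
)

```text
t: 34.8
eef_pos: [0.4071, -0.1593, 0.0841]
ee_rot: [-3.139, 0.0, -1.64]
force: [0.0, 0.8, 0.2]
width: 0.0293
gripper_force: 0.0
```

Call:
servo_tool(
  moves=[
    {"dx": 0, "dy": 0, "dz": 0, "roll": 0, "jaw": 0},
    {"dx": 0, "dy": 0, "dz": 0, "roll": 0, "jaw": 0},
    {"dx": 0, "dy": 0, "dz": 0, "roll": 0, "jaw": 0},
    {"dx": 0, "dy": 0, "dz": 0, "roll": 0, "jaw": 0},
    {"dx": 0, "dy": 0, "dz": 0.03, "roll": 0, "jaw": 0},
    {"dx": 0, "dy": 0, "dz": 0.05, "roll": 0, "jaw": 0},
    {"dx": 0, "dy": 0, "dz": 0.05, "roll": 0, "jaw": 0},
    {"dx": 0, "dy": 0, "dz": 0.03, "roll": 0, "jaw": 0},
    {"dx": 0, "dy": 0, "dz": 0, "roll": 0, "jaw": 0},
    {"dx": 0, "dy": 0, "dz": 0, "roll": 0, "jaw": 0},
  ],
)

```text
t: 36.05
eef_pos: [0.4052, -0.159, 0.2417]
ee_rot: [3.14, 0.001, -1.641]
force: [-0.0, 0.0, -2.7]
width: 0.0195
gripper_force: 30.0
```

Call:
servo_tool(
  moves=[
    {"dx": 0.03, "dy": 0.009, "dz": 0, "roll": 0, "jaw": 0},
    {"dx": 0.04, "dy": 0.012, "dz": 0, "roll": 0, "jaw": 0},
    {"dx": 0.04, "dy": 0.013, "dz": 0, "roll": 0, "jaw": 0},
    {"dx": 0.036, "dy": 0.012, "dz": 0, "roll": 0, "jaw": 0},
    {"dx": 0.03, "dy": -0.002, "dz": 0, "roll": 0, "jaw": 0},
    {"dx": 0.03, "dy": -0.002, "dz": 0, "roll": 0, "jaw": 0},
    {"dx": 0.03, "dy": -0.002, "dz": 0, "roll": 0, "jaw": 0},
    {"dx": 0.024, "dy": -0.002, "dz": 0, "roll": 0, "jaw": 0},
    {"dx": 0, "dy": 0, "dz": 0, "roll": 0, "jaw": 0},
    {"dx": 0, "dy": 0, "dz": 0, "roll": 0, "jaw": 0},
  ],
)

```text
t: 37.3
eef_pos: [0.665, -0.1212, 0.2409]
ee_rot: [3.139, -0.0, -1.641]
force: [-0.5, -0.5, -2.0]
width: 0.0197
gripper_force: 30.0
```

Call:
servo_tool(
  moves=[
    {"dx": 0, "dy": 0, "dz": 0, "roll": 0, "jaw": 0},
    {"dx": 0, "dy": 0, "dz": 0, "roll": 0, "jaw": 0},
    {"dx": 0, "dy": 0, "dz": 0, "roll": 0, "jaw": 0},
    {"dx": 0, "dy": 0, "dz": 0, "roll": 0, "jaw": 0},
    {"dx": 0, "dy": 0, "dz": -0.015, "roll": 0, "jaw": 0},
    {"dx": 0, "dy": 0, "dz": -0.015, "roll": 0, "jaw": 0},
    {"dx": 0, "dy": 0, "dz": -0.01, "roll": 0, "jaw": 0},
    {"dx": 0, "dy": 0, "dz": -0.003, "roll": 0, "jaw": 0},
    {"dx": 0, "dy": 0, "dz": 0, "roll": 0, "jaw": 0},
    {"dx": 0, "dy": 0, "dz": 0, "roll": 0, "jaw": 0},
  ],
)

```text
t: 38.55
eef_pos: [0.6659, -0.1213, 0.1998]
ee_rot: [3.142, -0.0, -1.64]
force: [-1.9, 0.2, -0.4]
width: 0.0198
gripper_force: 30.0
```

Call:
servo_tool(
  moves=[
    {"dx": 0, "dy": 0, "dz": -0.001, "roll": 0, "jaw": 0},
    {"dx": 0, "dy": 0, "dz": 0, "roll": 0, "jaw": 0.3},
    {"dx": 0, "dy": 0, "dz": 0, "roll": 0, "jaw": 0.4},
    {"dx": 0, "dy": 0, "dz": 0, "roll": 0, "jaw": 0.4},
    {"dx": 0, "dy": 0, "dz": 0, "roll": 0, "jaw": 0.4},
    {"dx": 0, "dy": 0, "dz": 0, "roll": 0, "jaw": 0.4},
    {"dx": 0, "dy": 0, "dz": 0.02, "roll": 0, "jaw": 0.4},
    {"dx": 0, "dy": 0, "dz": 0.03, "roll": 0, "jaw": 0.4},
    {"dx": 0, "dy": 0, "dz": 0.04, "roll": 0, "jaw": 0.4},
    {"dx": 0, "dy": 0, "dz": 0.05, "roll": 0, "jaw": 0.4},
  ],
)

```text
t: 39.8
eef_pos: [0.6655, -0.1212, 0.3392]
ee_rot: [3.14, -0.0, -1.64]
force: [1.1, -0.1, -0.3]
width: 0.0352
gripper_force: 0.0
```

Call:
servo_tool(
  moves=[
    {"dx": -0.02, "dy": 0.04, "dz": 0, "roll": 0, "jaw": 0.5},
    {"dx": -0.03, "dy": 0.04, "dz": 0, "roll": -5, "jaw": 0.5},
    {"dx": -0.03, "dy": 0.04, "dz": 0, "roll": -8, "jaw": 0.5},
    {"dx": -0.03, "dy": 0.03, "dz": 0, "roll": 0, "jaw": 0.5},
    {"dx": -0.03, "dy": 0.02, "dz": 0, "roll": 0, "jaw": 0.5},
    {"dx": -0.03, "dy": 0.01, "dz": 0, "roll": 0, "jaw": 0.5},
    {"dx": 0, "dy": 0, "dz": 0, "roll": 0, "jaw": 0.5},
    {"dx": 0, "dy": 0, "dz": 0, "roll": 0, "jaw": 0.5},
    {"dx": 0, "dy": 0, "dz": 0, "roll": 0, "jaw": 0.5},
    {"dx": 0, "dy": 0, "dz": 0, "roll": 0, "jaw": 0.5},
  ],
)

```text
t: 41.05
eef_pos: [0.4964, 0.0585, 0.3383]
ee_rot: [3.141, -0.001, -1.868]
force: [1.0, 0.2, -0.5]
width: 0.0439
gripper_force: 0.0
```

```bash
python3 snap.py wrist w11; python3 snap.py top t11; python3 - <<'E'
from h import *
for f in("w11.npz","t11.npz"):
    rects(f,[("b0bar",(.4,.6),(-.12,.12),(.125,.14),5 if f[0]=="w" else 3),("b3bar",(.62,.71),(-.2,-.05),(.243,.254),11 if f[0]=="w" else 3)])
E
```

```text
41.05 [0.4964 0.0585 0.3383] [ 3.1410e+00 -6.0000e-04 -1.8681e+00] [ 1.   0.2 -0.5] 0.0439
41.1 [0.4963 0.0585 0.3383] [ 3.1410e+00 -6.0000e-04 -1.8681e+00] [-0.2  0.7  0.1] 0.0436
w11.npz b0bar 1918 z 0.1328 [475.5  -3.5] [115.9  19.1] 72.6
w11.npz b3bar 790 z 0.248 [662.1 -80.8] [35.7 16.7] 65.3
t11.npz b0bar 160 z 0.1333 [475.6 -10.5] [99.8 20.4] 72.1
t11.npz b3bar 214 z 0.2489 [ 666.4 -126.6] [111.   21.5] 85.8
```

View pics/w11.png

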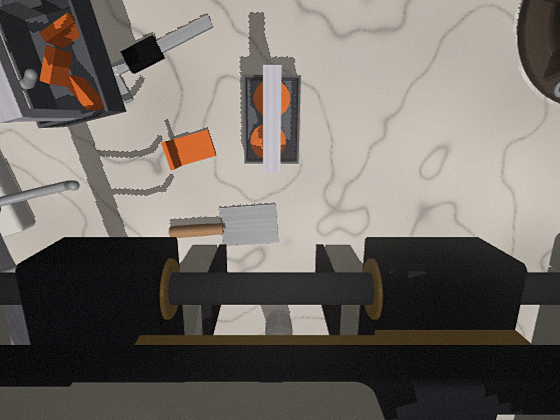

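Basket3 hangs at hook0 (bar z 0.249, within 4 mm of the hook). Basket0 is undisturbed at (271,120) in the wrist view, so I'll grip it next.

Call:
servo_tool(
  moves=[
    {"dx": -0.011, "dy": -0.032, "dz": 0, "roll": -0.4, "jaw": 0.5},
    {"dx": -0.01, "dy": -0.03, "dz": 0, "roll": 0, "jaw": 0.5},
    {"dx": 0, "dy": 0, "dz": -0.05, "roll": 0, "jaw": 0.5},
    {"dx": 0, "dy": 0, "dz": -0.05, "roll": 0, "jaw": 0.5},
    {"dx": 0, "dy": 0, "dz": -0.05, "roll": 0, "jaw": 0.5},
    {"dx": 0, "dy": 0, "dz": -0.05, "roll": 0, "jaw": 0.5},
    {"dx": 0, "dy": 0, "dz": -0.035, "roll": 0, "jaw": 0.5},
    {"dx": 0, "dy": 0, "dz": -0.02, "roll": 0, "jaw": 0.5},
    {"dx": 0, "dy": 0, "dz": 0, "roll": 0, "jaw": 0.5},
    {"dx": 0, "dy": 0, "dz": 0, "roll": 0, "jaw": 0},
  ],
)

```text
t: 42.4
eef_pos: [0.4758, -0.0032, 0.0845]
ee_rot: [-3.141, 0.0, -1.874]
force: [0.7, 0.1, 0.4]
width: 0.0379
gripper_force: 0.0
```

Call:
servo_tool(
  moves=[
    {"dx": 0, "dy": 0, "dz": 0, "roll": 0, "jaw": 0},
    {"dx": 0, "dy": 0, "dz": 0, "roll": 0, "jaw": 0},
    {"dx": 0, "dy": 0, "dz": 0, "roll": 0, "jaw": 0},
    {"dx": 0, "dy": 0, "dz": 0, "roll": 0, "jaw": 0},
    {"dx": 0, "dy": 0, "dz": 0, "roll": 0, "jaw": 0},
    {"dx": 0, "dy": 0, "dz": 0.03, "roll": 0, "jaw": 0},
    {"dx": 0, "dy": 0, "dz": 0.05, "roll": 0, "jaw": 0},
    {"dx": 0, "dy": 0, "dz": 0.05, "roll": 0, "jaw": 0},
    {"dx": 0, "dy": 0, "dz": 0.03, "roll": 0, "jaw": 0},
    {"dx": 0, "dy": 0, "dz": 0, "roll": 0, "jaw": 0},
  ],
)

```text
t: 43.65
eef_pos: [0.4755, -0.0029, 0.2453]
ee_rot: [-3.139, 0.002, -1.874]
force: [-0.6, 0.2, -3.8]
width: 0.0198
gripper_force: 30.0
```

Call:
servo_tool(
  moves=[
    {"dx": 0.024, "dy": 0.044, "dz": 0, "roll": 3.3, "jaw": 0},
    {"dx": 0.024, "dy": 0.045, "dz": 0, "roll": 3.3, "jaw": 0},
    {"dx": 0.024, "dy": 0.045, "dz": 0, "roll": 3.3, "jaw": 0},
    {"dx": 0.024, "dy": 0.045, "dz": 0, "roll": 3.3, "jaw": 0},
    {"dx": 0, "dy": 0, "dz": 0, "roll": 0, "jaw": 0},
    {"dx": 0, "dy": 0, "dz": 0, "roll": 0, "jaw": 0},
    {"dx": 0, "dy": 0, "dz": 0, "roll": 0, "jaw": 0},
    {"dx": 0, "dy": 0, "dz": 0, "roll": 0, "jaw": 0},
    {"dx": 0, "dy": 0, "dz": 0, "roll": 0, "jaw": 0},
    {"dx": 0, "dy": 0, "dz": 0, "roll": 0, "jaw": 0},
  ],
)

```text
t: 44.9
eef_pos: [0.571, 0.1755, 0.244]
ee_rot: [-3.141, 0.0, -1.644]
force: [-0.2, -0.4, -2.1]
width: 0.0198
gripper_force: 30.0
```

Call:
servo_tool(
  moves=[
    {"dx": 0.03, "dy": -0.002, "dz": 0, "roll": 0, "jaw": 0},
    {"dx": 0.03, "dy": -0.002, "dz": 0, "roll": 0, "jaw": 0},
    {"dx": 0.03, "dy": -0.002, "dz": 0, "roll": 0, "jaw": 0},
    {"dx": 0.025, "dy": -0.002, "dz": 0, "roll": 0, "jaw": 0},
    {"dx": 0, "dy": 0, "dz": 0, "roll": 0, "jaw": 0},
    {"dx": 0, "dy": 0, "dz": 0, "roll": 0, "jaw": 0},
    {"dx": 0, "dy": 0, "dz": 0, "roll": 0, "jaw": 0},
    {"dx": 0, "dy": 0, "dz": 0, "roll": 0, "jaw": 0},
    {"dx": 0, "dy": 0, "dz": 0, "roll": 0, "jaw": 0},
    {"dx": 0, "dy": 0, "dz": 0, "roll": 0, "jaw": 0},
  ],
)

```text
t: 46.15
eef_pos: [0.6859, 0.1678, 0.2439]
ee_rot: [-3.141, 0.0, -1.644]
force: [-0.4, 0.1, -2.7]
width: 0.0202
gripper_force: 30.0
```

Call:
servo_tool(
  moves=[
    {"dx": 0, "dy": 0, "dz": -0.015, "roll": 0, "jaw": 0},
    {"dx": 0, "dy": 0, "dz": -0.015, "roll": 0, "jaw": 0},
    {"dx": 0, "dy": 0, "dz": -0.01, "roll": 0, "jaw": 0},
    {"dx": 0, "dy": 0, "dz": -0.004, "roll": 0, "jaw": 0},
    {"dx": 0, "dy": 0, "dz": -0.001, "roll": 0, "jaw": 0},
    {"dx": 0, "dy": 0, "dz": 0, "roll": 0, "jaw": 0},
    {"dx": 0, "dy": 0, "dz": 0, "roll": 0, "jaw": 0},
    {"dx": 0, "dy": 0, "dz": 0, "roll": 0, "jaw": 0},
    {"dx": 0, "dy": 0, "dz": 0, "roll": 0, "jaw": 0},
    {"dx": 0, "dy": 0, "dz": 0, "roll": 0, "jaw": 0},
  ],
)

```text
t: 47.4
eef_pos: [0.6856, 0.1674, 0.2004]
ee_rot: [-3.141, -0.0, -1.643]
force: [-7.0, -0.2, 7.6]
width: 0.02
gripper_force: 30.0
```

Call:
servo_tool(
  moves=[
    {"dx": 0, "dy": 0, "dz": 0, "roll": 0, "jaw": 0.3},
    {"dx": 0, "dy": 0, "dz": 0, "roll": 0, "jaw": 0.4},
    {"dx": 0, "dy": 0, "dz": 0, "roll": 0, "jaw": 0.4},
    {"dx": 0, "dy": 0, "dz": 0, "roll": 0, "jaw": 0.4},
    {"dx": 0, "dy": 0, "dz": 0, "roll": 0, "jaw": 0.4},
    {"dx": 0, "dy": 0, "dz": 0.02, "roll": 0, "jaw": 0.4},
    {"dx": 0, "dy": 0, "dz": 0.03, "roll": 0, "jaw": 0.4},
    {"dx": 0, "dy": 0, "dz": 0.04, "roll": 0, "jaw": 0.4},
    {"dx": 0, "dy": 0, "dz": 0.05, "roll": 0, "jaw": 0.4},
    {"dx": 0, "dy": 0, "dz": 0.03, "roll": 0, "jaw": 0.4},
  ],
)

```text
t: 48.65
eef_pos: [0.6865, 0.1677, 0.3719]
ee_rot: [-3.138, 0.001, -1.644]
force: [1.3, 0.5, -0.3]
width: 0.0352
gripper_force: 0.0
```

Call:
servo_tool(
  moves=[
    {"dx": -0.03, "dy": -0.03, "dz": 0, "roll": 0, "jaw": 0.4},
    {"dx": -0.04, "dy": -0.04, "dz": 0, "roll": 0, "jaw": 0.4},
    {"dx": -0.04, "dy": -0.04, "dz": 0, "roll": 0, "jaw": 0.4},
    {"dx": -0.04, "dy": -0.04, "dz": 0, "roll": 8, "jaw": 0.4},
    {"dx": -0.04, "dy": -0.04, "dz": 0, "roll": 8, "jaw": 0.4},
    {"dx": -0.02, "dy": -0.04, "dz": 0, "roll": 8, "jaw": 0.4},
    {"dx": 0, "dy": -0.04, "dz": 0, "roll": 8, "jaw": 0.4},
    {"dx": 0, "dy": 0, "dz": 0, "roll": 0, "jaw": 0.4},
    {"dx": 0, "dy": 0, "dz": 0, "roll": 0, "jaw": 0.4},
    {"dx": 0, "dy": 0, "dz": 0, "roll": 0, "jaw": 0.4},
  ],
)

```text
t: 49.9
eef_pos: [0.4762, -0.1016, 0.3686]
ee_rot: [3.141, 0.0, -1.085]
force: [0.7, -0.2, -0.6]
width: 0.035
gripper_force: 0.0
```

```bash
python3 snap.py wrist w12; python3 snap.py top t12; python3 snap.py scene s12; python3 pt.py w12; python3 - <<'E'
from h import *
rects("t12.npz",[("b0bar",(.62,.73),(.09,.25),(.243,.254),3),("b3bar",(.62,.71),(-.2,-.05),(.243,.254),3),("knobfin",(.33,.46),(-.38,-.25),(.1,.12),0)])
rects("s12.npz",[("knobfin",(.33,.46),(-.38,-.25),(.1,.12),0)])
rects("w12.npz",[("knobfin",(.33,.46),(-.38,-.25),(.1,.12),0)])
o=np.zeros((420,800,3),np.uint8)
o[:,:400]=cv2.resize(cv2.imread("pics/t12.png")[75:285,180:380],(400,420));o[:,400:]=cv2.resize(cv2.imread("pics/s12.png")[130:361,150:420],(400,420))
cv2.imwrite("pics/m12.png",o)
E
```

```text
49.9 [ 0.4762 -0.1016  0.3686] [ 3.1414e+00  2.0000e-04 -1.0855e+00] [ 0.7 -0.2 -0.6] 0.035
49.95 [ 0.4762 -0.1015  0.3686] [ 3.1414e+00  2.0000e-04 -1.0851e+00] [ 0.5  0.5 -0.5] 0.035
50.0 [ 0.4762 -0.1016  0.3686] [ 3.1414e+00  1.0000e-04 -1.0848e+00] [-0.8  0.6  0.1] 0.0347
0.034 9 z 0.0433 th min/med/max [-12.   -9.3  -6.7]
0.038 13 z 0.0429 th min/med/max [-12.7  -8.8  -5.9]
0.042 13 z 0.0433 th min/med/max [-12.   -9.1  -5.6]
0.046 12 z 0.043 th min/med/max [-11.5  -9.2  -5.4]
0.05 22 z 0.0394 th min/med/max [-14.6  -9.9  -5.4]
0.054 20 z 0.0393 th min/med/max [-15.2 -10.4  -6.2]
0.058 20 z 0.0388 th min/med/max [-14.8 -10.4  -6.8]
t12.npz b0bar 204 z 0.2491 [685.5 165. ] [114.1  20.9] 86.8
t12.npz b3bar 18 z 0.25 [675.3 -74.9] [13.2 12.4] 88.1
t12.npz knobfin 99 z 0.1107 [ 395.3 -314.6] [63.7 17.9] 88.3
s12.npz knobfin 184 z 0.1072 [ 393.6 -318.1] [66.2 19.9] 87.9
w12.npz knobfin 973 z 0.1099 [ 394.3 -312.8] [64.  18.7] 86.7
```

View pics/m12.png

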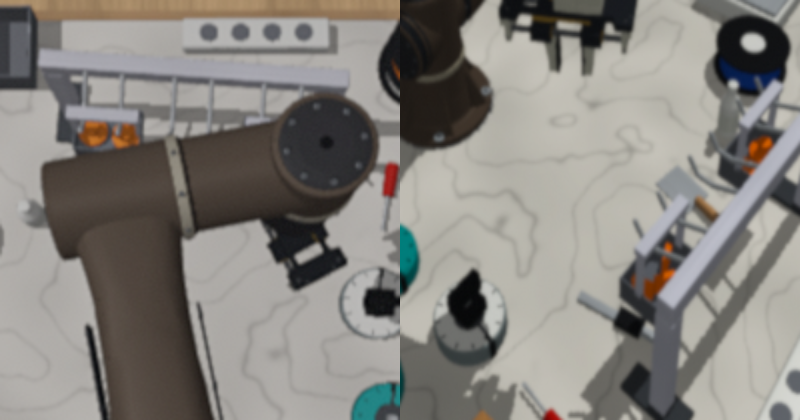

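Both baskets hang on their hooks (top panel 105,125; scene panel 660,245 and 760,130). The knob stands on the dial, the pointer is within 1.5° of the mark, and the gripper is clear. I'm handing in.

```bash
python3 - <<'E'
from h import *
rects("s12.npz",[("b3bar",(.645,.69),(-.19,-.06),(.243,.254),0),("b0bar",(.66,.71),(.09,.24),(.243,.254),0)])
from station import *
print(job_done())
E
```

```text
s12.npz b3bar 372 z 0.2465 [ 659.  -127.2] [118.1  31.8] 85.4
s12.npz b0bar 259 z 0.2461 [676.5 162.3] [119.5  36.4] 86.4
the job is handed in; nothing more can be done
None
```

I handed the job in at about 50 s of the 210 s limit: the knob is home on its shaft, the pointer is within about 1.5° of zero, and both baskets I found hang on the two outer hooks; the hand-in call gave no verdict.

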